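Load a tea disc from the lidded caddy

TASK

Load the dispenser with a tea disc: flip up only the caddy lid that bears the round emblem, take out the disc standing in that box, lay it flat in the round recess of the dispenser's drawer and then push the drawer fully home. Leave the caddy with all four lids shut, and do not disturb the other things on the ledge.

Things in the scene. Friction and masses are not known exactly. Their poses are not given: they have to be found in the camera images.
- caddy: Tea caddy: low dark wooden tray, fixed, 156 mm deep (x), 352 mm wide (y), its -x side towards the robot; origin: centre of its underside, on the ledge. Four closed bamboo boxes stand in it side by side along y in random order, 85 mm apart, each slid up to 6 mm forward or back. A raised dark emblem on each lid tells what is inside: round, square, long bar or triangle.
- box_round: The box whose lid bears the round emblem, fixed: 124 mm deep (x), 82 mm wide (y), walls and floor 4 mm, rim 84 mm above its origin. Origin: centre of its underside, 6 mm above the ledge; -x faces the robot. The lid lies on the rim, 7 mm thick, hinged along the far (+x) rim, with a tab (44 mm wide, 7 mm thick) that sticks out 18 mm in front of the box. The other boxes are alike.
- lid_round (a joint): Lid with the round emblem (raised disc, 42 mm across, 4 mm high): rad, 0 shut, 1.9 open at its stop. About 0.14 kg on a damped soft-close hinge: left below about 1.5 it falls shut by itself within 2 s, past 1.65 it leans back and stays open. 1 to 2 N at the tab lift it.
- lid_round_tab (a point): Middle of the front edge of the tab of the round-emblem lid, on its underside; shut, it is 90.5 mm above the ledge with free space below it, in front of the box. Axes turn with the lid; when shut, +x points to the hinge 142 mm away, z is up, y runs along the row.
- lid_round_hinge (a point): On the hinge axis of the round-emblem lid, mid-width, level with the lid's underside (90.5 mm above the ledge). y is the hinge axis; the lid swings up and away from the robot. The point turns with the lid.
- disc_centre (a point): Centre of the tea disc: rigid flat capsule, 70 mm across, 14 mm thick, about 45 g, both faces alike; y is normal to its faces. It starts standing on its rim in the round-emblem box, 12 mm in front of the box's middle, faces to the side walls (30 mm free each side), in a 17 mm slot between ribs 32 mm high (from the box's underside) that let it lean a little; its top is 10 mm below the rim.
- dispenser: Grey plastic press-button tea dispenser, fixed, 240 mm deep (x), 150 mm wide (y), 235 mm high, two low buttons on the roof. Origin: centre of its underside; its front faces -x. The front face of its head is 120 mm in front of the origin; the drawer's slot there spans 172 to 212 mm above the ledge.
- drawer (a joint): How far the disc drawer stands out of the dispenser's head, m: 0 fully home, at most 0.11. It slides along the dispenser's x axis against about 3 N of friction and stays where it is left.
- recess (a point): Centre of the floor of the round recess in the drawer's black plate (104 x 116 mm): 78 mm wide, 10 mm deep, floor 187 mm, rim 197 mm above the ledge. x points into the dispenser, z up. A disc lying flat stands 4 mm proud and clears the slot's roof by 11 mm; one lying askew jams. Drawn out, its centre is 42 to 53 mm in front of the head's face, which reaches up to 235 mm.
- drawer_front (a point): Middle of the outer face of the drawer's front panel (130 mm wide, 8 mm thick, 171 to 199 mm above the ledge), 60 mm in front of the recess' centre. Pushed along +x (into the dispenser) it closes; fully home it stands 4 mm in front of the head's face.
- lid_square (a joint): Lid with the square (38 mm) emblem, made like the round one: angle in rad, 0 shut. Must stay shut.
- lid_bar (a joint): Lid with the long bar (62 x 14 mm) emblem, made like the round one: angle in rad, 0 shut. Must stay shut.
- lid_tri (a joint): Lid with the triangle (about 40 mm) emblem, made like the round one: angle in rad, 0 shut. Must stay shut.
- kettle: Brushed steel kettle, 165 mm across, 190 mm high, with a black handle, left of the caddy; bystander, loose, origin at the centre of its underside.
- teapot: Turquoise ceramic teapot with lid, 132 mm across and 134 mm high, behind, between caddy and dispenser; bystander, loose, origin at the centre of its underside.
- saucer0: Steel saucer, 124 mm, near the robot; bystander, loose, origin at the centre of its underside.
- cup0: Glass cup, 72 mm wide, 82 mm high, on the saucer near the robot; bystander, loose, origin at the centre of its underside.
- saucer1: Steel saucer, 124 mm, behind the caddy; bystander, loose, origin at the centre of its underside.
- cup1: Glass cup, 72 mm wide, 82 mm high, on the saucer behind the caddy; bystander, loose, origin at the centre of its underside.
- jar: White ceramic jar with steel cap, 84 mm wide, 120 mm high, behind the caddy; bystander, loose, origin at the centre of its underside.
- tin: Steel tin, 93 x 73 x 100 mm, at the right, in front of the dispenser; bystander, loose, origin at the centre of its underside.

How it is judged (in metres and radians):
On the way, in this order (a step that is already met when the one before it is completed fails the run):
1. the lid with the round emblem is swung up (past 1.2 rad) (value of joint lid_round above 1.2 rad), for 0.2 s.
2. the disc lies flat in the drawer's recess while the drawer is still out (more than 60 mm) (horizontal distance between disc_centre and recess below 0.006 m and angle between the y axis of disc_centre and the z axis of recess, either way round below 0.08 rad and z of disc_centre in the frame of recess below 0.01 m and value of joint drawer above 0.06 m), for 0.2 s.
At the end, for the whole second after the job is handed in: The disc lies flat in the recess of the drawer (centres within 6 mm in plan, faces level within 0.08 rad, disc centre less than 10 mm above the recess floor), the drawer is home (within 5 mm) and at rest, and all four caddy lids are shut (within 0.08 rad) (horizontal distance between disc_centre and recess below 0.006 m and angle between the y axis of disc_centre and the z axis of recess, either way round below 0.08 rad and z of disc_centre in the frame of recess below 0.01 m and value of joint drawer below 0.005 m and velocity of joint drawer below 0.01 m/s and value of joint each of lid_round, lid_square, lid_bar, lid_tri below 0.08 rad); the robot touches nothing.
It fails at once if a caddy lid other than the one with the round emblem is lifted (more than 0.15 rad) (value of joint any of lid_square, lid_bar, lid_tri above 0.15 rad).
It fails at once if another thing on the ledge is moved by more than 25 mm or tipped (more than 0.5 rad) (distance of any of kettle, teapot, saucer0, cup0, saucer1, cup1, jar, tin from where it was at the start of the episode above 0.025 m or angle between any of kettle, teapot, saucer0, cup0, saucer1, cup1, jar, tin's own z axis and vertical above 0.5 rad).
It also fails if it takes over 69 s, if anything falls off the work surface, if the arm or the gripper's body presses on something with over 40 N, if the wrist force passes 120 N, or if a joint passes its speed limit or range.

ROBOT

A 6-joint arm with a two-finger parallel gripper is mounted at the origin on the work surface. World frame = base frame: x ahead of the robot, y to its left, z up, the work surface at z = 0. Lengths are in mm, angles in rad, forces in N, time in s.
With the tool pointing down it reaches from about 350 to 975 mm from the base axis. Payload 7.1 kg.
Tool frame: the origin (TCP) lies at the centre of the arm's flange, where the gripper is bolted on; the fingertips stand 182 mm ahead of it and the grasp point (between the pads) lies 163 mm ahead of it; z points along the fingers, y is the line along which they close (so a half turn about z gives the same grasp; the last joint's range is limited). The gripper opens to 88 mm and grips with 3 to 60 N. Pads are 20 mm wide; open, the fingers measure 115 mm over their backs; the gripper's body (75 mm by 178 mm) begins 61 mm behind the grasp point.
Start: joints at [-1.154, 0.423, 1.63, -0, 1.089, -0.019], TCP at [263.85, -566.559, 404.675] pointing down, gripper open.
Joint ranges: [-3, 3], [-0.9, 2.11], [0.09, 2.58], [-1.31, 4.45], [0.11, 2.69], [-2.54, 2.54]. Speed limits (rad/s): [2.39, 2.39, 3.01, 3.14, 3.14, 3.14].

INTERFACE

Orientations are given as a rotation vector (axis times angle).
In Python, from workcell import readout, get_image, ctrl gives the robot as it stands.
- The arm moves only by the tool step_arm, never from a script. Its argument "targets" is a list that holds one entry, the list of rows, each a list of 7 numbers: the shift along the world's x, y, z as a fraction of full scale, then the turn, a rotation vector about the world's x, y, z as a fraction of full scale, then the opening, from 0 (shut) to 1 (fully open). In form: [[[dx, dy, dz, wx, wy, wz, claw], ...]]. A call has exactly 5 rows; each row shifts and turns the commanded pose from where the row before left it; what a row does not reach is not made up. Full scale, the value 1, is 0.05 m for a shift and 4 degrees for a turn. A row lasts 1/8 s, in which the tool goes at most 62.5 mm and 10.7 degrees, less where a joint would pass 70% of its speed; a pose out of reach is approached as far as the arm can. A call with a number of a shift or a turn outside -1 to 1 is refused whole. A call with a gripper value outside its range is refused whole. The fingers move at their own pace and stop on an object; the grip force is fixed at half the most. Time passes only in rows, so rows that do not move let the fingers close, or fill a call up. It gives the time, the measured TCP pose, the force, the opening and the grip force at its end, in the units of the state.
- readout.get_obs(): the state, without advancing time (a new reading comes with each control period).
- get_image(name): name is "scene" or "top" or "wrist"; returns a dict with "pixels" (420x560x3 uint8, red, green, blue), "intrinsics" (3x3 intrinsics, pixels), "extrinsics" (4x4, takes a point from world to camera coordinates). Camera axes: x right, y down, z forward; pixel columns grow to the right and rows downward; lengths in mm; the calibration is good to about 2 mm. A picture is of the moment at which its call begins. There is no depth.
- ctrl.close_job(): hands the job in; it is judged then, once.
The state is a dict: "t": time; "qpos": joint angles; "qvel": joint speeds; "joint_torque": joint torques, N m; "ee_pos": TCP position; "orientation": TCP orientation; "ft_force": force on the tool from outside, world axes, zero at the start; "moment": the same for the moment, N m; "width": finger opening in mm; "grasp_force": force on a finger pad.
Only numpy, scipy, OpenCV 4.12 (cv2) and the standard library are available. Lean on these libraries where they do the work, as an engineer would, in place of code of your own. Each camera call takes 0.05 s, during which the arm holds its last target. There are 200 camera calls.

## Working session

There is one attempt and no reset: what is moved stays moved. The work goes in short steps, Python scripts to look and compute and a tool call to move; the robot and the scene stay as the last step left them, time stands still between calls to the robot, and variables do not carry over. Pictures are saved under pics/ and viewed, at most 10 in all, crops included, and the job is handed in when it is done.

Besides the shell and the picture viewer there is one more tool, called in YAML: its name, and indented under it one key for each argument. step_arm: Moves the arm, as the interface text tells. Shift numbers are shares of 0.05 m and turn numbers shares of 4 degrees, none past 1 either way. Its arguments: {"type":"object","properties":{"targets":{"type":"array"}},"required":["targets"]}

```bash
mkdir -p pics
python3 - <<'E'
from workcell import readout,get_image
import cv2,numpy as np,json
o=readout.get_obs();print({k:np.round(v,3).tolist() for k,v in o.items()})
for n in("scene","top"):
    d=get_image(n);cv2.imwrite(f"pics/{n}0.png",cv2.cvtColor(d["pixels"],cv2.COLOR_RGB2BGR))
    print(n,np.round(d["intrinsics"],1).tolist(),np.round(d["extrinsics"],3).tolist())
E
```

```text
{'t': 0.0, 'qpos': [-1.154, 0.424, 1.631, -0.0, 1.089, -0.019], 'qvel': [0.001, -0.001, 0.0, 0.001, -0.0, 0.0], 'joint_torque': [0.001, -54.462, -27.367, 0.064, 0.023, -0.0], 'ee_pos': [263.743, -566.339, 403.906], 'orientation': [-3.066, -0.679, 0.001], 'ft_force': [-0.805, -0.225, -0.055], 'moment': [0.029, -0.02, -0.047], 'grasp_force': 0.0, 'width': 87.542}
scene [[538.5, 0.0, 271.6], [0.0, 538.5, 210.1], [0.0, 0.0, 1.0]] [[0.482, 0.876, -0.017, -355.497], [0.701, -0.397, -0.592, -294.741], [-0.525, 0.273, -0.806, 1998.877], [0.0, 0.0, 0.0, 1.0]]
top [[470.0, 0.0, 281.9], [0.0, 470.0, 200.9], [0.0, 0.0, 1.0]] [[0.027, -1.0, -0.009, 86.813], [-0.997, -0.027, -0.067, 577.97], [0.066, 0.011, -0.998, 1511.929], [0.0, 0.0, 0.0, 1.0]]
```

View pics/top0.png

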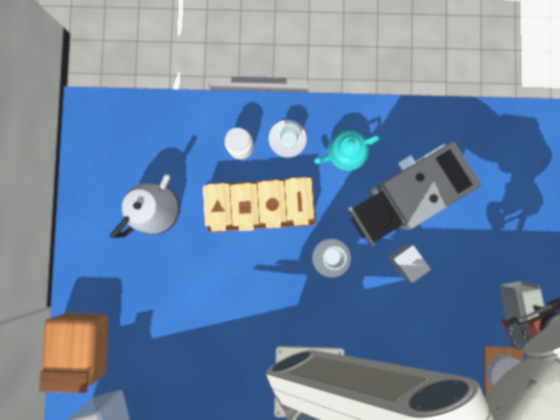

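View pics/scene0.png

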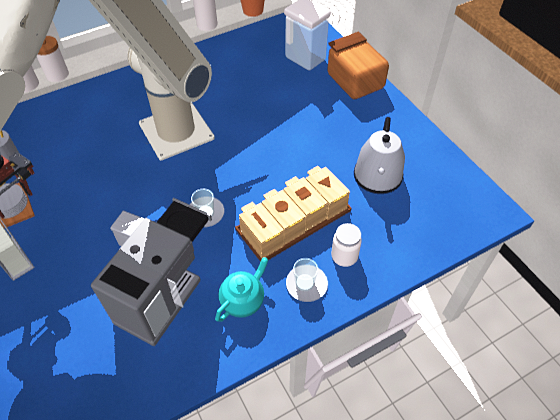

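The top view shows the boxes from left to right as triangle (217,206), square (244,208), round (272,204) and bar (299,202). The drawer plate is near (377,216), the dispenser runs up-right to about (465,168), and cup0 is at (331,257). Next I'll take measurements.

```bash
cat > h.py <<'E'
import cv2,numpy as np
from workcell import readout,get_image
def grab(n,fn=None):
    d=get_image(n)
    if fn: cv2.imwrite("pics/"+fn,cv2.cvtColor(d["pixels"],cv2.COLOR_RGB2BGR))
    return d
def ray(d,uv):
    K,E=d["intrinsics"],d["extrinsics"];R,t=E[:3,:3],E[:3,3]
    v=R.T@np.linalg.solve(K,np.array([uv[0],uv[1],1.]));return -R.T@t,v/np.linalg.norm(v)
def onz(d,uv,z):
    c,v=ray(d,uv);return c+v*(z-c[2])/v[2]
def proj(d,P):
    p=d["extrinsics"][:3,:3]@np.asarray(P,float)+d["extrinsics"][:3,3];p=d["intrinsics"]@p;return p[:2]/p[2]
def tri(a,ua,b,ub):
    (c1,v1),(c2,v2)=ray(a,ua),ray(b,ub)
    s=np.linalg.lstsq(np.c_[v1,-v2],c2-c1,rcond=None)[0];p,q=c1+s[0]*v1,c2+s[1]*v2
    return (p+q)/2,np.linalg.norm(p-q)
E
python3 - <<'E'
from h import *
T=grab("top");S=grab("scene")
def blobs(d,lo,hi,box,amin,amax):
    h=cv2.cvtColor(d["pixels"],cv2.COLOR_RGB2HSV);m=cv2.inRange(h,lo,hi)
    x0,y0,x1,y1=box;k=np.zeros_like(m);k[y0:y1,x0:x1]=m[y0:y1,x0:x1]
    n,l,s,c=cv2.connectedComponentsWithStats(k)
    return [(s[i].tolist(),c[i].round(2).tolist(),cv2.minAreaRect(np.argwhere(l==i)[:,::-1].astype(np.float32))) for i in range(1,n) if amin<s[i][4]<amax]
for n,d,b in(("top",T,(195,170,325,240)),("scene",S,(230,160,360,265))):
    print(n)
    for r in blobs(d,(0,60,0),(30,255,130),b,30,1500):print(r[0],r[1])
print("black")
for r in blobs(T,(0,0,0),(179,90,45),(335,130,490,260),100,4000):
    print(r); print([onz(T,p,197).round(1).tolist() for p in cv2.boxPoints(r[2])])
for r in blobs(S,(0,0,0),(179,90,45),(80,190,220,345),100,4000):print(r)
a=cv2.resize(cv2.cvtColor(T["pixels"],cv2.COLOR_RGB2BGR)[130:270,190:490],None,fx=2.6,fy=2.6,interpolation=2)
cv2.imwrite("pics/c1.png",a)
E
```

```text
top
[227, 226, 11, 4, 31] [231.32, 227.55]
scene
[266, 206, 85, 54, 430] [308.68, 232.36]
[236, 229, 26, 32, 88] [249.86, 245.48]
black
([446, 163, 24, 27, 178], [457.74, 177.28], ((456.95001220703125, 175.85003662109375), (26.690378189086914, 13.11510181427002), 57.528804779052734))
[[671.0, -365.2, 197.0], [692.3, -396.9, 197.0], [628.1, -438.2, 197.0], [606.9, -406.5, 197.0]]
([376, 202, 18, 28, 112], [387.49, 213.55], ((385.77056884765625, 214.21766662597656), (28.09248924255371, 13.775081634521484), 77.47119140625))
[[567.7, -170.1, 197.0], [577.4, -208.5, 197.0], [499.1, -226.9, 197.0], [489.5, -188.6, 197.0]]
([157, 201, 51, 40, 1061], [183.08, 219.7], ((182.92433166503906, 219.25405883789062), (43.35759735107422, 29.113014221191406), 27.89727020263672))
([100, 265, 49, 34, 796], [124.12, 281.23], ((123.97064208984375, 281.0560302734375), (45.303955078125, 18.85555648803711), 27.64597511291504))
```

View pics/c1.png

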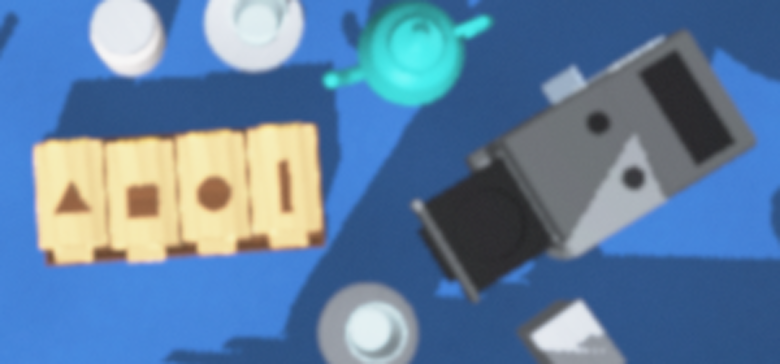

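Run:
```python
from h import *
T=grab("top");S=grab("scene")
print("colors",T["pixels"][204,272],T["pixels"][190,272],S["pixels"][207,282],T["pixels"][217,377],T["pixels"][190,420])
def comp(d,box,thr,ch=0):
    x0,y0,x1,y1=box;g=d["pixels"][y0:y1,x0:x1,ch].copy();g=cv2.resize(g,None,fx=4,fy=4,interpolation=cv2.INTER_CUBIC)
    m=(g<thr).astype(np.uint8);n,l,s,c=cv2.connectedComponentsWithStats(m);h,w=m.shape
    r=[((c[i]+.5)/4-.5+[x0,y0],s[i][4]/16) for i in range(1,n) if s[i][0]>0 and s[i][1]>0 and s[i][0]+s[i][2]<w and s[i][1]+s[i][3]<h and s[i][4]>300]
    return r
E={}
for n,d,bs in(("top",T,dict(t=(207,193,228,218),s=(234,196,256,219),r=(261,192,283,216),b=(290,186,309,216))),
              ("scene",S,dict(b=(250,207,272,235),r=(272,196,293,218),s=(293,182,315,205),t=(315,172,337,194)))):
    for k,b in bs.items():
        r=comp(d,b,190); print(n,k,[(x[0].round(2).tolist(),x[1]) for x in r])
        if r:E[n,k]=max(r,key=lambda x:x[1])[0]
for k in "tsrb":
    if ("top",k) in E:
        print(k,onz(T,E["top",k],101.5).round(1), [tri(T,E["top",k],S,E["scene",k])] if ("scene",k) in E else "")
        if ("scene",k) in E:print(onz(S,E["scene",k],101.5).round(1))
np.save("pics/T.npy",T["pixels"]);
a=cv2.resize(cv2.cvtColor(T["pixels"],cv2.COLOR_RGB2BGR)[185:255,340:420],None,fx=5,fy=5,interpolation=2)
b=cv2.resize(cv2.cvtColor(S["pixels"],cv2.COLOR_RGB2BGR)[190:260,140:220],None,fx=5,fy=5,interpolation=2)
cv2.imwrite("pics/c2.png",cv2.convertScaleAbs(np.hstack([a,b]),alpha=1.5))
```

```text
colors [149 101  69] [243 226 167] [195 116  71] [46 45 48] [111 116 120]
top t [([217.35, 207.09], np.float64(70.875))]
top s [([244.64, 206.87], np.float64(123.5625))]
top r [([271.99, 204.03], np.float64(117.5))]
top b [([299.25, 201.39], np.float64(58.3125))]
scene b [([258.98, 219.86], np.float64(66.125))]
scene r [([280.94, 205.9], np.float64(84.0625))]
scene s [([302.31, 192.95], np.float64(91.6875))]
scene t [([325.09, 182.0], np.float64(62.8125))]
t [545.5 300.  101.5] [(array([545.95226383, 301.13375212,  98.02741911]), np.float64(1.2955500568442735))]
[548.5 300.1 101.5]
s [548.5 215.8 101.5] [(array([548.59265896, 216.06089897,  98.20195674]), np.float64(0.17303234908549123))]
[550.7 214.6 101.5]
r [559.5 131.8 101.5] [(array([559.82994713, 132.18850584,  98.63358264]), np.float64(0.7404148548491823))]
[561.8 131.5 101.5]
b [569.9  48.  101.5] [(array([570.72994009,  48.73406851,  95.53067671]), np.float64(2.0478774072101857))]
[575.   47.9 101.5]
```

View pics/c2.png

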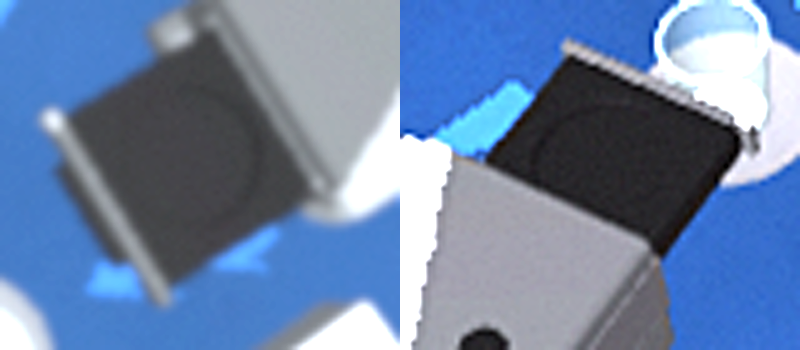

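The right-hand side of the picture gives the drawer panel's top edge ends in the top view as about (350,208.6) and (373,244.6). The recess circle is faint at about (379,216). The triangulated heights confirm that the ledge is z=0. Next I'll move over towards the caddy.

step_arm:
  targets:
    - [[0.2, 0.9, 0, 0, 0, -0.33, 0], [0.2, 0.9, 0, 0, 0, -0.33, 0], [0.2, 0.9, 0, 0, 0, -0.33, 0], [0.2, 0.9, 0, 0, 0, -0.33, 0], [0.2, 0.9, 0, 0, 0, -0.33, 0]]

```text
t: 0.92
ee_pos: [313.9, -340.1, 404.8]
orientation: [3.101, 0.5, 0.0]
ft_force: [0.0, -0.0, -0.8]
width: 41.4
grasp_force: 0.0
```

```bash
cat > log.py <<'E'
from h import *
import json
o=readout.get_obs();open("log.jsonl","a").write(json.dumps([list(map(float,o["qpos"])),list(map(float,o["ee_pos"])),list(map(float,o["orientation"]))])+"\n")
print({k:np.round(o[k],2).tolist() for k in("t","qpos","ee_pos","orientation","ft_force","width")})
E
python3 log.py
python3 - <<'E'
from h import *
d=grab("top")
a,b=onz(d,(350,208.6),199),onz(d,(373,244.6),199);print(a,b,np.linalg.norm(a-b))
u=(a-b)/np.linalg.norm(a-b);x=np.array([u[1],-u[0],0]);print("yaw",np.degrees(np.arctan2(x[1],x[0])),"recess",(a+b)/2+60*x)
h1,h2=onz(d,(340+213/5,185+10/5),212),onz(d,(340+322/5,185+185/5),212);print("head edge",h1,h2,np.degrees(np.arctan2(*(h2-h1)[:2])))
E
```

```text
{'t': 0.92, 'qpos': [-0.85, 0.18, 1.98, 0.0, 0.98, 0.4], 'ee_pos': [313.94, -340.15, 404.78], 'orientation': [3.1, 0.5, 0.0], 'ft_force': [0.03, -0.04, -0.78], 'width': 41.42}
[546.61745974 -95.49839887 199.        ] [ 445.55462287 -162.85789228  199.        ] 121.45368807654545
yaw -56.31610726915239 recess [ 529.36267266 -179.10474976  199.        ]
head edge [ 610.01551651 -185.36844517  212.        ] [ 512.06727166 -248.31690658  212.        ] -122.72766462678089
```

step_arm:
  targets:
    - [[0.2, 0.9, 0, 0, 0, -0.33, 0], [0.2, 0.9, 0, 0, 0, -0.33, 0], [0.2, 0.9, 0, 0, 0, -0.33, 0], [0.2, 0.9, 0, 0, 0, -0.33, 0], [0.2, 0.9, 0, 0, 0, -0.33, 0]]

```text
t: 1.6
ee_pos: [364.0, -115.2, 404.9]
orientation: [3.125, 0.32, 0.001]
ft_force: [0.8, 0.8, -0.7]
width: 0.5
grasp_force: 0.0
```

```bash
python3 log.py
```

```text
{'t': 1.6, 'qpos': [-0.34, 0.05, 2.13, 0.0, 0.96, 1.03], 'ee_pos': [363.97, -115.2, 404.94], 'orientation': [3.12, 0.32, 0.0], 'ft_force': [0.79, 0.84, -0.72], 'width': 0.47}
```

step_arm:
  targets:
    - [[0, 0.8, 0, 0, -1, -0.33, 0], [0, 0.8, 0, 0, -1, -0.33, 0], [0, 0.8, 0, 0, -1, -0.33, 0], [0, 0.8, 0, 0, -1, -0.33, 0], [0, 0.8, 0, 0, -1, -0.33, 0]]

```text
t: 2.22
ee_pos: [363.7, 84.7, 405.0]
orientation: [3.056, 0.135, 0.541]
ft_force: [1.2, -0.7, -0.7]
width: 0.3
grasp_force: 0.0
```

```bash
python3 log.py
python3 - <<'E'
from h import *
grab("wrist","w1.png")
E
```

```text
{'t': 2.22, 'qpos': [0.23, -0.02, 2.23, -0.17, 0.6, 1.84], 'ee_pos': [363.67, 84.68, 405.02], 'orientation': [3.06, 0.13, 0.54], 'ft_force': [1.17, -0.66, -0.67], 'width': 0.32}
```

View pics/w1.png

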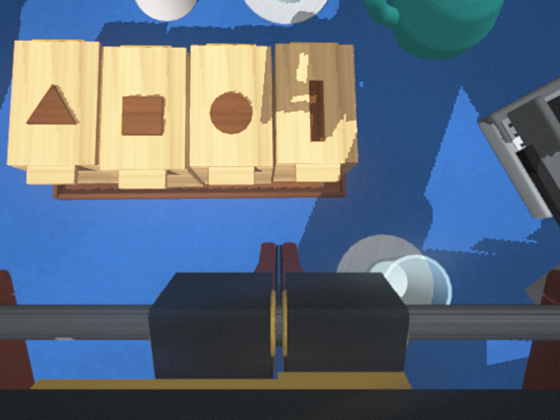

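The wrist view shows the round lid at (232,112) with its tab at about (232,175), and the cup at the right. Next I'll fit the arm geometry and the box pose.

```bash
cat > kin.py <<'E'
import numpy as np,json
from scipy.spatial.transform import Rotation as R
from scipy.optimize import least_squares
def fk(q,P):
    a1,d1,L2,a3,L3,d6=P
    y=lambda a:R.from_euler('y',a); z=lambda a:R.from_euler('z',a)
    r=z(q[0]);p=r.apply([a1,0,d1]);r=r*y(q[1]);p=p+r.apply([0,0,L2]);r=r*y(q[2]);p=p+r.apply([a3,0,L3])
    r=r*z(q[3])*y(q[4]);p=p+r.apply([0,0,d6]);return p,r*z(q[5])
D=[json.loads(l) for l in open("log.jsonl")]+[[[-1.154,.424,1.631,0,1.089,-.019],[263.743,-566.339,403.906],[-3.066,-.679,.001]]]
f=lambda P:np.concatenate([fk(d[0],P)[0]-d[1] for d in D]+[1e-3*(P-np.array([0,400,450,0,450,100]))])
s=least_squares(f,np.array([0,400,450,0,450,100.]));P=s.x
C=R.from_matrix((fk(D[-1][0],P)[1].inv()*R.from_rotvec(D[-1][2])).as_matrix())
LO=np.array([-3,-.9,.09,-1.31,.11,-2.54]);HI=np.array([3,2.11,2.58,4.45,2.69,2.54])
def ik(p,rot,q0):
    def g(q):
        a,b=fk(q,P);return np.r_[(a-p)/100,((b*C).inv()*rot).as_rotvec()]
    s=least_squares(g,np.clip(q0,LO+.01,HI-.01),bounds=(LO,HI));return s.x,2*s.cost
E
python3 - <<'E'
from kin import *
print(P.round(1),np.abs(s.fun).max().round(2),C.as_rotvec().round(3))
for d in D:print(np.round(((fk(d[0],P)[1]*C).inv()*R.from_rotvec(d[2])).as_rotvec(),3))
def look(head,pitch,roll): # heading deg, pitch below horizontal, roll about tool z (0: closing axis vertical)
    zt=np.array([np.cos(np.radians(head))*np.cos(np.radians(pitch)),np.sin(np.radians(head))*np.cos(np.radians(pitch)),-np.sin(np.radians(pitch))])
    h=np.array([-np.sin(np.radians(head)),np.cos(np.radians(head)),0]);x=h;y=np.cross(zt,x)
    return R.from_matrix(np.c_[x,y,zt])*R.from_euler('z',roll,degrees=True)
for nm,tip,hd,pts in(("lid",[488,125,88],6,(40,45,50,60)),("lid45",[520,125,190],6,(20,35,45,60)),("lid90",[620,140,220],6,(20,35,45)),):
    for pt in pts:
        for ro in(90,-90):
            rt=look(hd,pt,ro);p=np.array(tip)-182*rt.apply([0,0,1])
            b=min((ik(p,rt,q) for q in([.2,0,2.2,0,.6,1.8],[.2,0,2.2,1.5,.5,0],[.2,0,2.2,3.1,.3,-1.5])),key=lambda t:t[1])
            print(nm,pt,ro,b[0].round(2),b[1].round(5))
for hd in range(-90,61,15):
    for pt in(15,25,35,50):
      o=[]
      for ro in(0,180):
        rt=look(hd,pt,ro);p=np.array([530,-179,205])-205*rt.apply([0,0,1])
        b=min((ik(p,rt,q) for q in([-.2,0,2.2,0,.6,0],[-.2,0,2.2,1.5,.8,0],[-.2,0,2.2,3.1,.3,0],[-.2,0,2.2,1.5,.8,1.6],[-.2,0,2.2,1.5,.8,-1.6])),key=lambda t:t[1])
        if b[1]<1e-4:o.append((ro,b[0].round(2).tolist()))
      print(hd,pt,o)
E
```

```text
[ 50.  455.  510.6 195.3 514.3 104.4] 12.45 [-0.000e+00 -1.000e-03  1.571e+00]
[0.001 0.    0.   ]
[0.001 0.    0.   ]
[0.001 0.    0.   ]
[ 0. -0. -0.]
lid 40 90 [ 0.36  0.81  2.21  3.43  0.76 -1.61] 0.0
lid 40 -90 [0.36 0.81 2.21 3.43 0.76 1.53] 0.0
lid 45 90 [ 0.35  0.74  2.2   3.45  0.59 -1.66] 0.0
lid 45 -90 [0.35 0.74 2.2  3.45 0.59 1.48] 0.0
lid 50 90 [ 0.33  0.67  2.19  3.5   0.43 -1.72] 0.0
lid 50 -90 [0.33 0.67 2.19 3.51 0.43 1.41] 0.0
lid 60 90 [ 0.31  0.57  2.14  4.01  0.13 -2.26] 0.0
lid 60 -90 [0.31 0.57 2.14 4.03 0.13 0.86] 0.0
lid45 20 90 [ 0.37  0.77  2.26  3.41  1.11 -1.6 ] 0.0
lid45 20 -90 [0.37 0.77 2.26 3.42 1.11 1.54] 0.0
lid45 35 90 [ 0.34  0.5   2.26  3.48  0.59 -1.72] 0.0
lid45 35 -90 [0.34 0.5  2.26 3.49 0.59 1.41] 0.0
lid45 45 90 [ 0.31  0.36  2.23  3.74  0.26 -2.  ] 0.0
lid45 45 -90 [0.32 0.36 2.23 3.75 0.26 1.13] 0.0
lid45 60 90 [ 0.28  0.27  2.12 -0.37  0.25  2.08] 0.0
lid45 60 -90 [ 0.28  0.27  2.12 -0.37  0.25 -1.05] 0.0
lid90 20 90 [ 0.31  0.63  2.11  3.4   0.83 -1.67] 0.0
lid90 20 -90 [0.31 0.63 2.11 3.4  0.83 1.46] 0.0
lid90 35 90 [ 0.29  0.44  2.09
[... 2531 characters left out ...]
.83, 1.35, 1.4, 0.56])]
45 25 [(0, [-0.85, 0.64, 1.87, 1.25, 1.26, -2.47]), (180, [-0.85, 0.64, 1.87, 1.25, 1.26, 0.67])]
45 35 [(0, [-0.8, 0.53, 1.89, 1.13, 1.13, -2.32]), (180, [-0.8, 0.53, 1.89, 1.13, 1.13, 0.82])]
45 50 [(0, [-0.69, 0.39, 1.9, 0.87, 0.99, -2.02]), (180, [-0.69, 0.39, 1.9, 0.87, 0.99, 1.12])]
60 15 [(0, [-0.86, 0.8, 1.68, 1.15, 1.56, -2.52]), (180, [-0.86, 0.8, 1.68, 1.15, 1.56, 0.62])]
60 25 [(0, [-0.82, 0.69, 1.72, 1.06, 1.44, -2.44]), (180, [-0.82, 0.69, 1.72, 1.06, 1.44, 0.7])]
60 35 [(0, [-0.78, 0.59, 1.75, 0.96, 1.32, -2.34]), (180, [-0.78, 0.59, 1.75, 0.96, 1.32, 0.8])]
60 50 [(0, [-0.68, 0.45, 1.79, 0.76, 1.16, -2.14]), (180, [-0.68, 0.45, 1.79, 0.76, 1.17, 1.0])]
```

```bash
python3 - <<'E'
from h import *
d=grab("wrist");g=d["pixels"].astype(int)
nb=(g[...,0]>g[...,2]*0.9)
pts=[]
for c in range(65,335,5):
    r=[r for r in range(180,215) if nb[r,c]]
    if r:pts.append((c,max(r)+.5))
pts=np.array(pts);k=np.polyfit(*pts.T,1);res=pts[:,1]-np.polyval(k,pts[:,0]);ok=abs(res)<1.5;k=np.polyfit(*pts[ok].T,1);print("edge",k,ok.sum(),len(pts))
A,B=[onz(d,(c,np.polyval(k,c)),0) for c in(65,335)];print(A,B,"yaw",np.degrees(np.arctan2(B[0]-A[0],A[1]-B[1])))
def em(x0,y0,x1,y1):
    m=(g[y0:y1,x0:x1,0]<170).astype(np.uint8);n,l,s,c=cv2.connectedComponentsWithStats(m);i=1+np.argmax(s[1:,4]);return c[i]+[x0,y0]
for b in((203,85,260,140),(112,88,172,140)):
    c=em(*b);print(c,onz(d,c,101.5))
for u in((187,165),(273,165),(209,184.5),(254,184),(232,184),(232,166)):print(u,onz(d,u,97.5))
# tin, cup0 positions
T=grab("top");print("tin",onz(T,(410,262),100),"cup0",onz(T,(331,255),90))
E
cat >> kin.py <<'E'
def look(head,pitch,roll):
    h,p=np.radians([head,pitch]);zt=np.array([np.cos(h)*np.cos(p),np.sin(h)*np.cos(p),-np.sin(p)]);x=np.array([-np.sin(h),np.cos(h),0])
    return R.from_matrix(np.c_[x,np.cross(zt,x),zt])*R.from_euler('z',roll,degrees=True)
E
python3 - <<'E'
from kin import *
cur=D[-2][0]
for hd in(30,45,60,75):
  for pt in(40,50,60):
    for ro in(0,45,90,135,180,-45,-90,-135):
      q=np.array([-.3,.3,2.2,1.0,.6,1.]);o=[];e=0
      for tip in([495,125,75],[540,128,180],[630,136,215]):
        rt=look(hd,pt,ro);q,c=ik(np.array(tip)-182*rt.apply([0,0,1]),rt,q);e=max(e,c);o.append(q.round(2).tolist())
      if e<1e-4 and all(min(np.min(np.array(x)-LO),np.min(HI-np.array(x)))>.15 for x in o):print(hd,pt,ro,o[0],o[2],"turn",np.round(np.degrees((rt*R.from_rotvec([3.056,.135,.541]).inv()).as_rotvec()),0))
E
```

```text
edge [-9.73508672e-03  2.01441198e+02] 54 54
[469.96002033 343.19291315   0.        ] [502.04648683   7.43481484   0.        ] yaw 5.458850039643028
[234.38339623 114.51396226] [559.13579934 133.08107968 101.5       ]
[146.78202677 117.24984066] [548.17171737 216.60257195 101.5       ]
(187, 165) [505.7747085  174.43187876  97.5       ]
(273, 165) [513.30878926  91.32831671  97.5       ]
(209, 184.5) [488.53901872 151.46025016  97.5       ]
(254, 184) [492.82699308 108.24660073  97.5       ]
(232, 184) [490.96312198 129.46702331  97.5       ]
(232, 166) [508.70234739 131.11335245  97.5       ]
tin [ 393.68774262 -294.65792208  100.        ] cup0 [407.77013817 -54.26850157  90.        ]
30 40 45 [0.05, 0.84, 2.17, 2.61, 0.76, -2.27] [0.06, 0.43, 2.02, 1.89, 0.37, -1.44] turn [-15. -34.  62.]
30 40 90 [0.05, 0.84, 2.17, 2.61, 0.76, -1.48] [0.06, 0.43, 2.02, 1.9, 0.37, -0.66] turn [ 12. -28.  26.]
30 40 135 [0.05, 0.84, 2.17, 2.61, 0.76, -0.7] [0.06, 0.43, 2.02, 1.9, 0.37, 0.12] turn [ 36. -19. -12.]
30 40 180 [0.05, 0.84, 2.17, 2.61, 0.76, 0.09] [0.06, 0.43, 2.02, 1.9, 0.37, 0.91] turn
[... 4486 characters left out ...]
2] [-0.07, 0.5, 1.73, 0.87, 0.97, 1.23] turn [ 44.  15. -12.]
75 50 -135 [-0.12, 0.72, 1.94, 1.17, 0.76, 1.51] [-0.07, 0.5, 1.73, 0.87, 0.97, 2.01] turn [ 52.  29. -55.]
75 60 45 [-0.03, 0.64, 1.95, 0.94, 0.65, -1.35] [-0.0, 0.46, 1.71, 0.64, 0.94, -0.91] turn [ -8. -20. 111.]
75 60 90 [-0.03, 0.64, 1.95, 0.94, 0.65, -0.57] [-0.0, 0.46, 1.71, 0.64, 0.94, -0.12] turn [ 9. -6. 70.]
75 60 135 [-0.03, 0.64, 1.95, 0.94, 0.65, 0.22] [-0.0, 0.46, 1.71, 0.64, 0.94, 0.66] turn [23.  6. 29.]
75 60 180 [-0.03, 0.64, 1.95, 0.94, 0.65, 1.0] [-0.0, 0.46, 1.71, 0.64, 0.94, 1.45] turn [ 34.  17. -14.]
75 60 -135 [-0.03, 0.64, 1.95, 0.94, 0.64, 1.79] [-0.0, 0.46, 1.71, 0.64, 0.94, 2.24] turn [ 42.  26. -58.]
```

step_arm:
  targets:
    - [[0.04, -0.06, 0, 0.75, 0.06, -0.63, 0], [0.04, -0.06, 0, 0.75, 0.06, -0.63, 0], [0.04, -0.06, 0, 0.75, 0.06, -0.63, 0], [0.04, -0.06, 0, 0.75, 0.06, -0.63, 0], [0.04, -0.06, 0, 0.75, 0.06, -0.63, 0]]

```text
t: 3.0
ee_pos: [374.0, 67.2, 404.7]
orientation: [-2.904, 0.261, -0.485]
ft_force: [-0.1, 1.0, -0.3]
width: 0.4
grasp_force: 0.0
```

step_arm:
  targets:
    - [[0.04, -0.06, 0, 0.75, 0.06, -0.63, 0], [0.04, -0.06, 0, 0.75, 0.06, -0.63, 0], [0.04, -0.06, 0, 0.75, 0.06, -0.63, 0], [0.04, -0.06, 0, 0.75, 0.06, -0.63, 0], [0.04, -0.06, 0, 0.75, 0.06, -0.63, 0]]

```text
t: 3.62
ee_pos: [384.0, 52.2, 404.7]
orientation: [-2.638, 0.604, -0.419]
ft_force: [0.4, -0.8, 0.2]
width: 0.5
grasp_force: 0.0
```

step_arm:
  targets:
    - [[0.04, -0.06, 0, 0.75, 0.06, -0.63, 0], [0.04, -0.06, 0, 0.75, 0.06, -0.63, 0], [0.04, -0.06, 0, 0.75, 0.06, -0.63, 0], [0.04, -0.06, 0, 0.75, 0.06, -0.63, 0], [0.04, -0.06, 0, 0.75, 0.06, -0.63, 0]]

```text
t: 4.25
ee_pos: [394.0, 37.1, 404.8]
orientation: [-2.339, 0.895, -0.351]
ft_force: [-0.2, -0.2, 0.5]
width: 0.4
grasp_force: 0.0
```

```bash
python3 log.py
cat > tip.py <<'E'
from h import *
from scipy.spatial.transform import Rotation as R
o=readout.get_obs();r=R.from_rotvec(o["orientation"]);p=np.array(o["ee_pos"]);M=r.as_matrix()
print("tip",(p+182*M[:,2]).round(1),"tcp",p.round(1),"zt",M[:,2].round(3),"yt",M[:,1].round(3),"F",np.round(o["ft_force"],1),"w",round(o["width"],1),"q",np.round(o["qpos"],2))
E
python3 tip.py
```

```text
{'t': 4.25, 'qpos': [-0.09, 0.03, 2.24, 0.94, 0.64, 1.49], 'ee_pos': [393.99, 37.14, 404.8], 'orientation': [-2.34, 0.9, -0.35], 'ft_force': [-0.24, -0.23, 0.46], 'width': 0.43}
tip [473.5 117.7 262.3] tcp [394.   37.1 404.8] zt [ 0.437  0.443 -0.783] yt [-0.516 -0.59  -0.621] F [-0.2 -0.2  0.5] w 0.4 q [-0.09  0.03  2.24  0.94  0.64  1.49]
```

step_arm:
  targets:
    - [[0, 0.02, -0.79, 0, 0, 0, 0], [0, 0.02, -0.79, 0, 0, 0, 0], [0, 0.02, -0.79, 0, 0, 0, 0], [0, 0.02, -0.79, 0, 0, 0, 0], [0, 0.02, -0.76, 0, 0, 0, 0]]

```text
t: 4.88
ee_pos: [394.3, 42.1, 207.6]
orientation: [-2.341, 0.894, -0.353]
ft_force: [1.0, 1.3, 0.5]
width: 0.2
grasp_force: 0.0
```

```bash
python3 tip.py; python3 -c "
from h import *
d=grab('wrist','w2.png')"
```

```text
tip [474.  122.3  64.9] tcp [394.3  42.1 207.6] zt [ 0.438  0.441 -0.784] yt [-0.515 -0.592 -0.62 ] F [1.  1.3 0.5] w 0.2 q [-0.08  0.54  2.34  1.95  0.53  0.34]
```

View pics/w2.png

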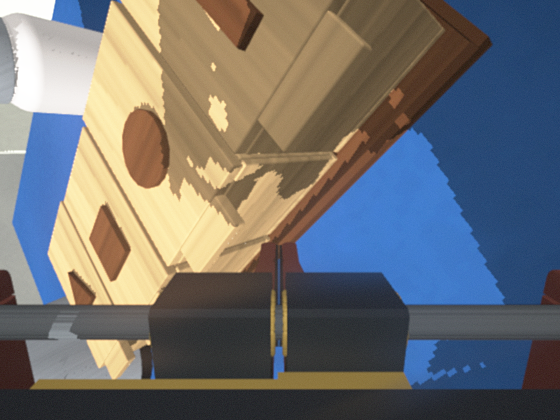

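The wrist view shows the closed fingers in front of and below the round tab, at about (250,240). Now I'll hook the tab and lift it along its arc.

step_arm:
  targets:
    - [[0.18, 0.08, 0.03, 0, 0, 0, 0], [0.18, 0.08, 0.03, 0, 0, 0, 0], [0.02, 0, 0.37, 0, 0, 0, 0], [0.08, 0, 0.36, 0, 0, 0, 0], [0.12, 0.02, 0.35, 0, 0, 0, 0]]

```text
t: 5.55
ee_pos: [422.7, 52.5, 268.4]
orientation: [-2.341, 0.891, -0.353]
ft_force: [-1.7, -0.1, -0.4]
width: 1.1
grasp_force: 0.9
```

```bash
python3 tip.py
```

```text
tip [502.3 132.9 125.8] tcp [422.7  52.5 268.4] zt [ 0.437  0.442 -0.783] yt [-0.513 -0.593 -0.621] F [-1.7 -0.1 -0.4] w 1.1 q [-0.04  0.39  2.28  1.59  0.48  0.78]
```

step_arm:
  targets:
    - [[0.16, 0.02, 0.33, 0, 0, 0, 0], [0.2, 0.02, 0.31, 0, 0, 0, 0], [0.24, 0.02, 0.28, 0, 0, 0, 0], [0.22, 0.02, 0.2, 0, 0, 0, 0], [0.24, 0.02, 0.18, 0, 0, 0, 0]]

```text
t: 6.18
ee_pos: [476.5, 57.5, 334.3]
orientation: [-2.34, 0.89, -0.356]
ft_force: [-0.8, 0.5, -1.9]
width: 0.5
grasp_force: 0.4
```

```bash
python3 tip.py;python3 -c "
from h import *
d=grab('scene','s2.png')
a=d['pixels'][120:300,180:420];cv2.imwrite('pics/s2c.png',cv2.cvtColor(cv2.resize(a,None,fx=2.5,fy=2.5),cv2.COLOR_RGB2BGR))"
```

```text
tip [556.5 137.9 191.9] tcp [476.5  57.5 334.3] zt [ 0.439  0.442 -0.782] yt [-0.511 -0.593 -0.622] F [-0.8  0.5 -1.9] w 0.5 q [-0.03  0.29  2.14  1.18  0.51  1.27]
```

View pics/s2c.png

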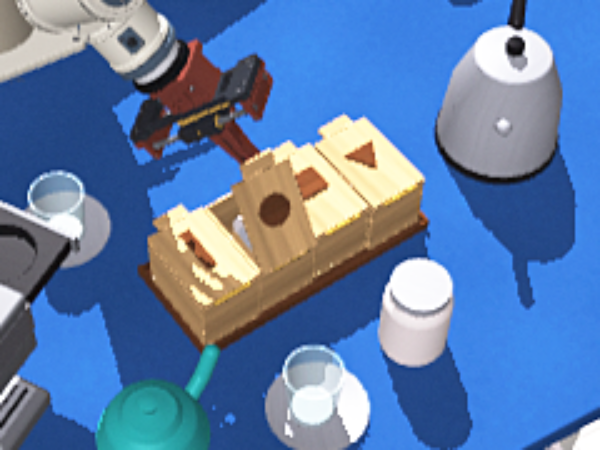

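The lid is swinging up on the fingertip, with its emblem at (275,210) in the crop, and the neighbouring lids are still shut. I'll carry on past 1.65 rad.

step_arm:
  targets:
    - [[0.36, 0.02, 0.12, 0, 0, 0, 0], [0.36, 0.02, 0.12, 0, 0, 0, 0], [0.34, 0.02, 0.06, 0, 0, 0, 0], [0.34, 0.02, 0.02, 0, 0, 0, 0], [0.3, 0.02, -0.02, 0, 0, 0, 0]]

```text
t: 6.85
ee_pos: [561.8, 62.5, 347.1]
orientation: [-2.341, 0.892, -0.352]
ft_force: [-0.3, -0.0, 0.9]
width: 0.5
grasp_force: 0.2
```

step_arm:
  targets:
    - [[0.24, 0.02, -0.02, 0, 0, 0, 0], [0.06, 0, 0, 0, 0, 0, 0], [0, 0, 0, 0, 0, 0, 0], [-0.5, 0, 0.2, 0, 0, 0, 0], [-0.8, -0.1, 0.6, 0, 0, 0, 0]]

```text
t: 7.48
ee_pos: [509.9, 58.5, 383.6]
orientation: [-2.343, 0.894, -0.345]
ft_force: [-0.3, -0.1, 1.0]
width: 0.5
grasp_force: 0.0
```

```bash
python3 tip.py;python3 -c "
from h import *
d=grab('scene','s3.png')
a=d['pixels'][120:300,180:420];cv2.imwrite('pics/s3c.png',cv2.cvtColor(cv2.resize(a,None,fx=2.5,fy=2.5),cv2.COLOR_RGB2BGR))"
```

```text
tip [588.5 139.  240.6] tcp [509.9  58.5 383.6] zt [ 0.432  0.443 -0.786] yt [-0.517 -0.592 -0.618] F [-0.3 -0.1  1. ] w 0.5 q [-0.02  0.25  2.03  0.95  0.59  1.53]
```

View pics/s3c.png

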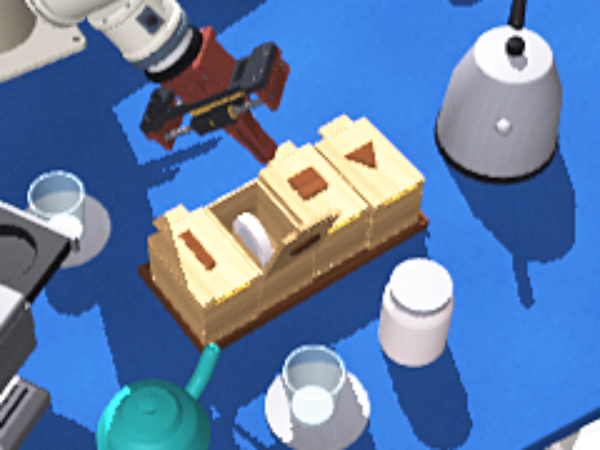

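The round lid stands open and the white disc is visible at (252,238) in the crop. Next I'll measure the disc and plan the pick and place orientations.

Run:
```python
from h import *
from kin import *
def white(d,box):
    x0,y0,x1,y1=box;g=d["pixels"][y0:y1,x0:x1].astype(int)
    m=((g.min(2)>110)&(g.max(2)-g.min(2)<45)).astype(np.uint8);n,l,s,c=cv2.connectedComponentsWithStats(m)
    return [(c[i]+[x0,y0],s[i].tolist()) for i in range(1,n) if s[i][4]>8]
T=grab("top");S=grab("scene");W=grab("wrist")
for c,s_ in white(T,(255,180,290,230)):print("top",c.round(1),s_,onz(T,c,78).round(1))
for c,s_ in white(S,(260,195,300,235)):print("scene",c.round(1),s_,onz(S,c,70).round(1))
p=proj(W,[558,136,80]);print("wrist proj",p,W["extrinsics"].round(2).tolist())
# predicted pixel of disc top centre
print("pred top",proj(T,[558.5,135.8,80]),"scene",proj(S,[558.5,135.8,45]))
o=readout.get_obs();cur=R.from_rotvec(o["orientation"]);q0=np.array(o["qpos"])
for sg in(1,-1):
    a=np.radians(5.4);y=sg*np.array([-np.sin(a),np.cos(a),0]);z=np.array([0,0,-1.]);dn=R.from_matrix(np.c_[np.cross(y,z),y,z])
    q1,e1=ik(np.array([558.5,136,62+182]),dn,q0)
    tv=np.degrees((dn*cur.inv()).as_rotvec());print("down",sg,q1.round(2),e1.round(5),tv.round(1))
    for hd in(15,33,50):
      for ro in(0,180):
        pl=look(hd,25,ro);q,e=ik(np.array([530,-179,205])-199*pl.apply([0,0,1]),pl,q1)
        print("  place",hd,ro,q.round(2),e.round(5),np.degrees((pl*dn.inv()).as_rotvec()).round(1))
```

```text
top [267.5 206. ] [11, 25, 4, 3, 10] [554.3 146.4  78. ]
top [271.5 214.7] [15, 33, 4, 5, 14] [527.4 133.1  78. ]
top [288.2 224.9] [32, 39, 3, 11, 25] [496.9  80.   78. ]
scene [267.1 199.4] [0, 1, 15, 8, 16] [497.3 117.3  70. ]
scene [262.5 210.1] [0, 10, 7, 12, 22] [527.2  84.4  70. ]
scene [281.  214.3] [13, 10, 16, 22, 186] [569.9 127.2  70. ]
scene [269.4 225.2] [0, 18, 19, 22, 110] [588.2  75.7  70. ]
scene [277.6 224.5] [12, 23, 12, 13, 25] [598.5  99.1  70. ]
wrist proj [411.8054372  237.33336502] [[-0.51, -0.59, -0.62, 536.13], [-0.82, 0.54, 0.17, 393.59], [0.24, 0.6, -0.77, 137.89], [0.0, 0.0, 0.0, 1.0]]
pred top [270.89483119 204.72610797] scene [281.66259921 215.29201527]
down 1 [0.22 0.57 2.01 2.28 0.11 2.54] 0.4323 [  17.3   45.  -126.8]
  place 15 0 [-0.63  0.43  2.38  2.79  0.77  2.54] 0.50666 [ 57.6 -40.  -71. ]
  place 15 180 [-0.84  0.46  2.28  1.83  0.99  0.42] 0.0 [-41.7 -60.   87.6]
  place 33 0 [-0.81  0.53  2.27  2.28  0.95  2.54] 0.76376 [ 61.2 -29.6 -55.3]
  place 33 180 [-0.91  0.53  2.1   1.42  1.15  0.57] 0.0 [-33.3 -68.9 102.8]
  place 50 0 [-0.87  0.58  2.12  1.94  1.03  2.54] 1.03546 [ 63.6 -19.8 -40.3]
  place 50 180 [-0.9   0.6   1.91  1.15  1.33  0.64] 0.0 [-24.  -77.  116.9]
down -1 [0.24 0.58 1.81 0.   0.75 1.71] 0.0 [-36.8  14.2  45.3]
  place 15 0 [-0.84  0.44  2.26  1.7   0.95 -2.54] 0.01329 [-41.7 -60.   87.6]
  place 15 180 [-0.84  0.46  2.28  1.83  0.99  0.42] 0.0 [ 57.6 -40.  -71. ]
  place 33 0 [-0.91  0.52  2.09  1.4   1.15 -2.54] 0.00058 [-33.3 -68.9 102.8]
  place 33 180 [-0.91  0.53  2.1   1.42  1.15  0.57] 0.0 [ 61.2 -29.6 -55.3]
  place 50 0 [-0.9   0.6   1.91  1.15  1.33 -2.5 ] 0.0 [-24.  -77.  116.9]
  place 50 180 [-0.9   0.6   1.91  1.15  1.33  0.64] 0.0 [ 63.6 -19.8 -40.3]
```

step_arm:
  targets:
    - [[0.06, 0.1, 0, -0.61, 0.24, 0.75, 0.35], [0.06, 0.1, 0, -0.61, 0.24, 0.75, 0.35], [0.06, 0.1, 0, -0.61, 0.24, 0.75, 0.35], [0.06, 0.1, 0, -0.61, 0.24, 0.75, 0.35], [0.06, 0.1, 0, -0.61, 0.24, 0.75, 0.35]]

```text
t: 8.3
ee_pos: [526.7, 83.7, 383.7]
orientation: [-2.65, 0.598, -0.247]
ft_force: [0.0, -0.7, -0.0]
width: 30.8
grasp_force: 0.0
```

step_arm:
  targets:
    - [[0.06, 0.1, 0, -0.61, 0.24, 0.75, 0.35], [0.06, 0.1, 0, -0.61, 0.24, 0.75, 0.35], [0.06, 0.1, 0, -0.61, 0.24, 0.75, 0.35], [0.06, 0.1, 0, -0.61, 0.24, 0.75, 0.35], [0.06, 0.1, 0, -0.61, 0.24, 0.75, 0.35]]

```text
t: 8.93
ee_pos: [541.7, 108.8, 383.6]
orientation: [-2.919, 0.255, -0.128]
ft_force: [0.4, 0.2, 0.2]
width: 30.8
grasp_force: 0.0
```

step_arm:
  targets:
    - [[0.06, 0.1, 0, -0.61, 0.24, 0.75, 0.35], [0.06, 0.1, 0, -0.61, 0.24, 0.75, 0.35], [0.06, 0.1, 0, -0.61, 0.24, 0.75, 0.35], [0.06, 0.1, 0, -0.61, 0.24, 0.75, 0.35], [0.06, 0.1, 0, -0.61, 0.24, 0.75, 0.35]]

```text
t: 9.55
ee_pos: [556.7, 133.9, 383.5]
orientation: [-3.138, -0.139, 0.009]
ft_force: [-0.1, 0.4, -0.2]
width: 30.6
grasp_force: 0.0
```

```bash
python3 tip.py;python3 -c "
from h import *
d=grab('wrist','w3.png');print([proj(d,p).round(1) for p in([558.5,135.8,80],[558.5,171,90],[558.5,101,90])])
print(np.degrees(cv2.Rodrigues(np.array(readout.get_obs()['orientation']))[0].shape))" | head -3
```

```text
tip [555.6 133.9 201.5] tcp [556.7 133.9 383.5] zt [-0.006  0.    -1.   ] yt [ 0.088 -0.996 -0.001] F [-0.1  0.4 -0.2] w 30.6 q [0.22 0.37 1.76 0.   1.01 1.7 ]
[array([278.1, 203.3]), array([237.4, 202.3]), array([318.1, 209.3])]
[171.88733854 171.88733854]
```

View pics/w3.png

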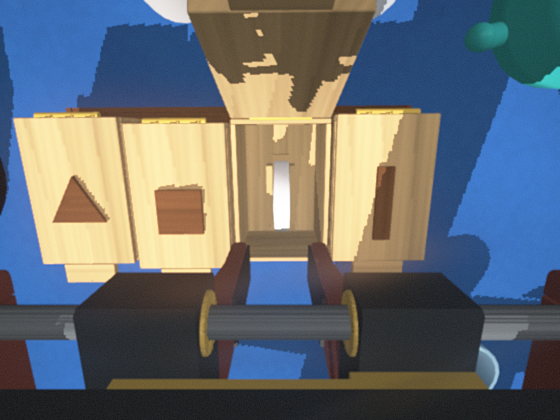

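The wrist view shows the disc edge-on at x≈282, with its top around row 200. The box rim runs from x≈231 to 331, so the gripper is centred to about 1 mm at y≈133. I'll descend and grip.

step_arm:
  targets:
    - [[0.06, -0.02, -0.7, 0, 0, 0, 0.35], [0, 0, -0.7, 0, 0, 0, 0.35], [0, 0, -0.7, 0, 0, 0, 0.35], [0, 0, -0.5, 0, 0, 0, 0.35], [0, 0, -0.2, 0, 0, 0, 0.35]]

```text
t: 10.22
ee_pos: [558.6, 132.4, 242.4]
orientation: [-3.137, -0.135, 0.011]
ft_force: [-0.8, 0.1, 0.0]
width: 30.8
grasp_force: 0.0
```

step_arm:
  targets:
    - [[0, 0, 0, 0, 0, 0, 0.35], [0, 0, 0, 0, 0, 0, 0], [0, 0, 0, 0, 0, 0, 0], [0, 0, 0, 0, 0, 0, 0], [0, 0, 0, 0, 0, 0, 0]]

```text
t: 10.85
ee_pos: [559.3, 132.6, 245.6]
orientation: [-3.137, -0.136, 0.003]
ft_force: [-0.1, -0.5, 6.3]
width: 13.4
grasp_force: 29.9
```

```bash
python3 tip.py
```

```text
tip [558.9 132.8  63.6] tcp [559.3 132.6 245.6] zt [-0.002  0.002 -1.   ] yt [ 0.086 -0.996 -0.002] F [-0.1 -0.5  6.3] w 13.4 q [0.21 0.58 1.83 0.   0.74 1.69]
```

step_arm:
  targets:
    - [[0, 0, 0.2, 0, 0, 0, 0], [0, 0, 0.6, 0, 0, 0, 0], [0, 0, 0.8, 0, 0, 0, 0], [0, 0, 0.9, 0, 0, 0, 0], [0, 0, 0.9, 0, 0, 0, 0]]

```text
t: 11.48
ee_pos: [558.4, 132.3, 416.4]
orientation: [-3.137, -0.136, 0.007]
ft_force: [0.7, -0.1, -1.8]
width: 13.8
grasp_force: 29.9
```

```bash
python3 tip.py
python3 - <<'E'
from h import *
from kin import *
T=grab("top");S=grab("scene")
for n,d,b,zz in(("top",T,(340,180,425,255),197),("scene",S,(145,190,225,260),197)):
    x0,y0,x1,y1=b;g=cv2.resize(d["pixels"][y0:y1,x0:x1],None,fx=4,fy=4,interpolation=cv2.INTER_CUBIC).astype(int)
    m=((g.max(2)<85)&(g.max(2)-g.min(2)<30)).astype(np.uint8)
    m=cv2.morphologyEx(m,cv2.MORPH_OPEN,np.ones((25,25)))
    c=max(cv2.findContours(m,0,2)[0],key=cv2.contourArea);p=cv2.approxPolyDP(c,14,True)[:,0]/4.-.375+[x0,y0]
    P3=np.array([onz(d,u,zz) for u in p]);print(n,[ (u.round(1).tolist(),v[:2].round(1).tolist()) for u,v in zip(p,P3)])
    for i in range(len(P3)):
        e=P3[(i+1)%len(P3)]-P3[i];print("  len",np.linalg.norm(e).round(1),"dir",np.degrees(np.arctan2(e[1],e[0])).round(1))
E
```

```text
tip [557.6 132.5 234.4] tcp [558.4 132.3 416.4] zt [-0.004  0.001 -1.   ] yt [ 0.086 -0.996 -0.001] F [ 0.7 -0.1 -1.8] w 13.8 q [0.21 0.34 1.73 0.   1.08 1.69]
top [([384.1, 193.1], [594.0, -193.0]), ([356.1, 206.9], [552.2, -113.3]), ([372.1, 238.6], [462.5, -160.5]), ([400.4, 225.1], [503.2, -240.7])]
  len 90.1 dir 117.7
  len 101.4 dir -152.2
  len 90.0 dir -63.0
  len 102.5 dir 27.7
scene [([185.6, 247.4], [618.9, -197.2]), ([180.4, 259.4], [646.9, -224.6]), ([192.9, 259.4], [663.3, -195.4]), ([192.1, 247.4], [627.6, -181.8])]
  len 39.2 dir -44.3
  len 33.5 dir 60.6
  len 38.3 dir 159.2
  len 17.7 dir -119.4
```

step_arm:
  targets:
    - [[-0.14, -0.2, 0.6, 0, 0, 0, 0], [-0.14, -0.6, 0.6, 0, 0, 0, 0], [-0.14, -0.7, 0.5, 0, 0, 0, 0], [-0.14, -0.8, 0.4, 0, 0, 0, 0], [-0.14, -0.8, 0, 0, 0, 0, 0]]

```text
t: 12.2
ee_pos: [523.5, -23.7, 520.8]
orientation: [-3.138, -0.137, 0.003]
ft_force: [0.1, -0.0, -1.1]
width: 13.6
grasp_force: 29.9
```

step_arm:
  targets:
    - [[-0.2, -0.8, 0, 0, 0, 0, 0], [-0.2, -0.8, 0, 0, 0, 0, 0], [-0.2, -0.8, 0, 0, 0, 0, 0], [-0.2, -0.6, 0, 0, 0, 0, 0], [0, 0, 0, 0, 0, 0, 0]]

```text
t: 12.82
ee_pos: [483.0, -173.9, 518.9]
orientation: [-3.137, -0.131, 0.009]
ft_force: [0.8, -0.2, -1.4]
width: 13.7
grasp_force: 29.9
```

```bash
python3 tip.py
python3 - <<'E'
from h import *
W=grab("wrist","w4.png");g=W["pixels"].astype(int)
for p in([529,-179,197],[546,-95,199],[446,-163,199],[529,-179,235]):print(p,proj(W,p).round(1))
m=((g.max(2)<75)&(g.max(2)-g.min(2)<22)).astype(np.uint8);m[265:]=0
n,l,s,c=cv2.connectedComponentsWithStats(m)
for i in range(1,n):
    if s[i][4]>800:
        ct=max(cv2.findContours((l==i).astype(np.uint8),0,2)[0],key=cv2.contourArea);r=cv2.minAreaRect(ct)
        print(s[i].tolist(),r);p=cv2.approxPolyDP(ct,5,True)[:,0];print([(u.tolist(),onz(W,u,197)[:2].round(1).tolist()) for u in p])
E
```

```text
tip [ 482.  -173.6  336.9] tcp [ 483.  -173.9  518.9] zt [-0.006  0.002 -1.   ] yt [ 0.084 -0.997 -0.002] F [ 0.8 -0.2 -1.4] w 13.7 q [-0.37  0.14  1.75 -0.    1.26  1.12]
[529, -179, 197] [290.3 152.6]
[546, -95, 199] [198.2 125.4]
[446, -163, 199] [266.  237.6]
[529, -179, 235] [291.8 156.1]
[434, 0, 36, 32, 954] ((451.5, 15.5), (31.0, 35.0), 90.0)
[([439, 0], [661.4, -288.6]), ([437, 26], [642.5, -291.0]), ([460, 27], [643.3, -310.2]), ([468, 0], [663.3, -312.2])]
[206, 56, 159, 168, 13360] ((282.32037353515625, 143.130126953125), (141.2998809814453, 119.7116928100586), 64.09349060058594)
[([300, 56], [610.3, -179.7]), ([299, 70], [599.3, -180.0]), ([206, 122], [549.5, -101.4]), ([263, 223], [460.0, -158.9]), ([268, 188], [494.6, -161.2]), ([292, 190], [494.6, -183.9]), ([294, 216], [469.5, -188.2]), ([364, 182], [507.8, -250.3]), ([303, 64], [604.3, -182.9]), ([308, 59], [608.5, -186.8])]
[467, 86, 34, 34, 897] ((483.5, 102.5), (33.0, 33.0), 90.0)
[([494, 88], [598.9, -350.4]), ([472, 92], [594.1, -332.1]), ([471, 116], [574.3, -335.9]), ([485, 119], [572.9, -348.9]), ([498, 109], [582.1, -358.3])]
```

View pics/w4.png

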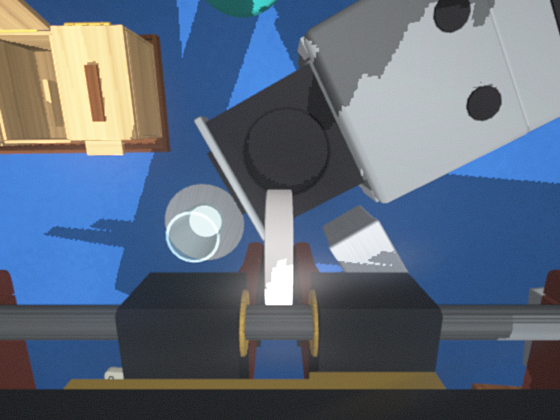

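The wrist view shows the recess circle centred near (287,150) with a radius of about 42 px. The disc is held edge-on at x≈279, with its far end at row 190. Next I'll refine these and plan the placing.

Run:
```python
from h import *
from kin import *
W=grab("wrist");o=readout.get_obs();cur=R.from_rotvec(o["orientation"]);M=cur.as_matrix();p=np.array(o["ee_pos"])
g=cv2.cvtColor(W["pixels"],cv2.COLOR_RGB2GRAY)[95:205,230:345];g=cv2.resize(np.clip(g.astype(float)*3,0,255).astype(np.uint8),None,fx=3,fy=3,interpolation=2)
c=cv2.HoughCircles(g,cv2.HOUGH_GRADIENT_ALT,1.5,200,param1=60,param2=.4,minRadius=110,maxRadius=145)
if c is None:c=cv2.HoughCircles(g,cv2.HOUGH_GRADIENT,1,400,param1=40,param2=15,minRadius=115,maxRadius=140)
c=c[0][0];uv=c[:2]/3-.33+[230,95];rc=onz(W,uv,197);print("circle",uv,c[2]/3,rc.round(1),"expected r",np.linalg.norm(proj(W,rc+[39,0,0])-proj(W,rc)).round(1))
a=np.linspace(0,2*np.pi,90)
h=W["pixels"].astype(int);mw=(h.min(2)>140)&(h.max(2)-h.min(2)<30);mw[:,:268]=0;mw[:,290:]=0;rows=[r for r in range(150,260) if mw[r,270:290].sum()>6];print("disc first row",rows[0])
for dz in(15,19,23):
  for u in(-4,0,4):
    C=p+(182+dz)*M[:,2]+u*M[:,0];pts=np.array([proj(W,C+35*(np.cos(t)*M[:,0]+np.sin(t)*M[:,2])+s*M[:,1]) for t in a for s in(-7,7)])
    print(dz,u,"xt",M[:,0].round(2),"min row",pts[:,1].min().round(1))
rec=np.array([530.3,-176,187.])
for hd in(20,33):
  pl=look(hd,25,180);t=pl.apply([0,0,1]);n=np.cross(t,np.array([-np.sin(np.radians(hd)),np.cos(np.radians(hd)),0]));n*=np.sign(n[2]);H=np.r_[t[:2]/np.linalg.norm(t[:2]),0]
  C=rec+H*5.3+[0,0,22.1];tcp=C-200.6*t
  q=np.array(o["qpos"]);mid=[]
  tv=(pl*cur.inv()).as_rotvec()
  for f in np.linspace(.1,1,10):
    q,e=ik(p+f*(tcp+[0,0,80]-60*H-p),R.from_rotvec(tv*f)*cur,q);mid.append((q.round(2).tolist(),round(e,5)))
  print(hd,"tcp",tcp.round(1),"turn",np.degrees(tv).round(1),np.linalg.norm(np.degrees(tv)).round(1),mid[4],mid[-1], ik(tcp,pl,q))
```

```text
circle [292.16999817 142.16999817] 46.100002 [ 538.9 -178.8  197. ] expected r 45.6
disc first row 190
15 -4 xt [ 1.    0.09 -0.  ] min row 195.5
15 0 xt [ 1.    0.09 -0.  ] min row 188.6
15 4 xt [ 1.    0.09 -0.  ] min row 181.6
19 -4 xt [ 1.    0.09 -0.  ] min row 194.1
19 0 xt [ 1.    0.09 -0.  ] min row 187.4
19 4 xt [ 1.    0.09 -0.  ] min row 180.6
23 -4 xt [ 1.    0.09 -0.  ] min row 192.9
23 0 xt [ 1.    0.09 -0.  ] min row 186.3
23 4 xt [ 1.    0.09 -0.  ] min row 179.5
20 tcp [ 364.4 -236.4  293.9] turn [ 58.3 -37.5 -66.4] 96.0 ([-0.67, 0.1, 2.02, 0.71, 1.01, 1.02], np.float64(0.0)) ([-1.01, 0.25, 2.25, 1.46, 1.1, 0.71], np.float64(0.0)) (array([-0.85548391,  0.46524188,  2.23662984,  1.70539849,  1.02397101,
        0.48380521]), np.float64(8.1263520075211e-31))
33 tcp [ 382.3 -272.1  293.9] turn [ 60.8 -30.  -55.1] 87.4 ([-0.7, 0.16, 1.95, 0.66, 1.12, 0.96], np.float64(0.0)) ([-1.03, 0.34, 2.09, 1.25, 1.27, 0.75], np.float64(0.0)) (array([-0.89492236,  0.51537559,  2.10129355,  1.42470696,  1.14784136,
        0.57846177]), np.float64(1.6433205250918084e-30))
```

step_arm:
  targets:
    - [[-0.12, -0.06, -0.08, 0.58, -0.38, -0.66, 0], [-0.13, -0.06, -0.08, 0.58, -0.38, -0.66, 0], [-0.12, -0.06, -0.08, 0.59, -0.37, -0.67, 0], [-0.13, -0.06, -0.08, 0.58, -0.38, -0.66, 0], [-0.12, -0.06, -0.08, 0.59, -0.37, -0.67, 0]]

```text
t: 13.55
ee_pos: [453.0, -186.4, 499.3]
orientation: [-2.926, 0.214, -0.201]
ft_force: [0.4, -0.1, -0.6]
width: 13.6
grasp_force: 29.9
```

step_arm:
  targets:
    - [[-0.12, -0.06, -0.08, 0.58, -0.38, -0.66, 0], [-0.13, -0.06, -0.08, 0.58, -0.38, -0.66, 0], [-0.12, -0.06, -0.08, 0.59, -0.37, -0.67, 0], [-0.13, -0.06, -0.08, 0.58, -0.38, -0.66, 0], [-0.12, -0.06, -0.08, 0.59, -0.37, -0.67, 0]]

```text
t: 14.18
ee_pos: [422.0, -201.5, 479.4]
orientation: [-2.67, 0.521, -0.38]
ft_force: [-0.1, 0.9, -1.3]
width: 13.7
grasp_force: 29.9
```

step_arm:
  targets:
    - [[-0.12, -0.06, -0.08, 0.58, -0.38, -0.66, 0], [-0.13, -0.06, -0.08, 0.58, -0.38, -0.66, 0], [-0.12, -0.06, -0.08, 0.59, -0.37, -0.67, 0], [-0.13, -0.06, -0.08, 0.58, -0.38, -0.66, 0], [-0.12, -0.06, -0.08, 0.59, -0.37, -0.67, 0]]

```text
t: 14.8
ee_pos: [391.1, -216.6, 459.4]
orientation: [-2.377, 0.787, -0.533]
ft_force: [0.6, 0.1, -0.9]
width: 13.9
grasp_force: 29.9
```

step_arm:
  targets:
    - [[-0.12, -0.06, -0.2, 0.58, -0.38, -0.66, 0], [-0.13, -0.06, -0.2, 0.58, -0.38, -0.66, 0], [-0.12, -0.06, -0.2, 0.59, -0.37, -0.67, 0], [-0.13, -0.06, -0.2, 0.58, -0.38, -0.66, 0], [-0.12, -0.06, -0.2, 0.59, -0.37, -0.67, 0]]

```text
t: 15.42
ee_pos: [360.2, -231.7, 409.3]
orientation: [-2.056, 1.013, -0.662]
ft_force: [0.8, 0.1, -0.7]
width: 14.1
grasp_force: 29.9
```

step_arm:
  targets:
    - [[-0.12, -0.06, -0.2, 0.58, -0.38, -0.66, 0], [-0.13, -0.06, -0.2, 0.58, -0.38, -0.66, 0], [-0.12, -0.06, -0.2, 0.59, -0.37, -0.67, 0], [-0.13, -0.06, -0.2, 0.58, -0.38, -0.66, 0], [-0.12, -0.06, -0.2, 0.59, -0.37, -0.67, 0]]

```text
t: 16.05
ee_pos: [329.3, -246.8, 359.3]
orientation: [-1.713, 1.201, -0.767]
ft_force: [0.9, 0.3, 0.2]
width: 14.0
grasp_force: 29.9
```

```bash
python3 tip.py
python3 - <<'E'
from h import *
from kin import *
o=readout.get_obs();cur=R.from_rotvec(o["orientation"]);pl=look(20,25,180)
print("left turn",np.degrees((pl*cur.inv()).as_rotvec()).round(2),"left shift",(np.array([364.4,-236.4,293.9])-o["ee_pos"]).round(1))
# disc angle in hand from scene/top: white mask
for n in("top","scene"):
    d=grab(n);C=np.array(o["ee_pos"])+200.6*cur.apply([0,0,1]);u=proj(d,C);x,y=u.astype(int);g=d["pixels"][y-28:y+28,x-28:x+28].astype(int)
    m=((g.min(2)>130)&(g.max(2)-g.min(2)<40)).astype(np.uint8);k,l,s,c=cv2.connectedComponentsWithStats(m)
    print(n,"pred",u.round(1),[(s[i].tolist(),(c[i]+[x-28,y-28]).round(1).tolist()) for i in range(1,k) if s[i][4]>30])
E
```

```text
tip [ 484.5 -190.5  282.8] tcp [ 329.3 -246.8  359.3] zt [ 0.853  0.31  -0.42 ] yt [-0.395 -0.143 -0.907] F [0.9 0.3 0.2] w 14.0 q [-0.95  0.27  2.27  1.53  1.06  0.68]
left turn [-0.06  0.13  0.04] left shift [ 35.1  10.4 -65.4]
top pred [386.6 225.2] [([34, 0, 7, 7, 35], [394.8, 199.9]), ([16, 16, 27, 27, 494], [386.4, 224.9])]
scene pred [168.3 197.9] [([16, 16, 26, 27, 478], [168.8, 198.6])]
```

step_arm:
  targets:
    - [[0.2, 0.06, -0.3, 0, 0, 0, 0], [0.2, 0.06, -0.3, 0, 0, 0, 0], [0.2, 0.06, -0.3, 0, 0, 0, 0], [0.1, 0.03, -0.25, 0, 0, 0, 0], [0, 0, -0.15, 0, 0, 0, 0]]

```text
t: 16.77
ee_pos: [364.7, -236.5, 294.5]
orientation: [-1.717, 1.199, -0.766]
ft_force: [-0.4, 0.7, 0.4]
width: 13.9
grasp_force: 29.9
```

```bash
python3 tip.py
python3 - <<'E'
from h import *
from kin import *
o=readout.get_obs();cur=R.from_rotvec(o["orientation"])
print("left shift",(np.array([364.4,-236.4,293.9])-o["ee_pos"]).round(1))
C=np.array(o["ee_pos"])+200.6*cur.apply([0,0,1]);print(C)
for n in("top","scene"):
    d=grab(n);u=proj(d,C);x,y=u.astype(int);g=d["pixels"][y-28:y+28,x-28:x+28].astype(int)
    m=((g.min(2)>130)&(g.max(2)-g.min(2)<40)).astype(np.uint8);k,l,s,c=cv2.connectedComponentsWithStats(m)
    print(n,"pred",u.round(1),[(s[i].tolist(),(c[i]+[x-28,y-28]).round(1).tolist()) for i in range(1,k) if s[i][4]>100])
    # recess centre: dark region just around
    print(" recess pred",proj(d,[530,-176,197]).round(1))
E
```

```text
tip [ 519.7 -179.9  217.7] tcp [ 364.7 -236.5  294.5] zt [ 0.852  0.311 -0.422] yt [-0.395 -0.146 -0.907] F [-0.4  0.7  0.4] w 13.9 q [-0.85  0.44  2.26  1.71  1.03  0.48]
left shift [-0.3  0.1 -0.6]
[ 535.53628824 -174.07361149  209.90621447]
top pred [378.1 213. ] [([45, 0, 11, 18, 121], [401.1, 194.2]), ([16, 17, 26, 23, 395], [377.7, 212.3])]
 recess pred [377.9 215.2]
scene pred [180.7 219.4] [([38, 6, 18, 16, 179], [200.9, 203.6]), ([16, 16, 26, 25, 456], [181.0, 220.0]), ([8, 38, 11, 18, 141], [165.7, 238.4])]
 recess pred [180.  220.9]
```

step_arm:
  targets:
    - [[0, 0, -0.02, 0, 0, 0, 0], [0, 0, -0.02, 0, 0, 0, 0], [0, 0, 0, 0, 0, 0, 0.26], [0, 0, 0, 0, 0, 0, 0.26], [0, 0, 0, 0, 0, 0, 0.26]]

```text
t: 17.5
ee_pos: [363.8, -237.1, 292.8]
orientation: [-1.715, 1.201, -0.768]
ft_force: [0.4, 0.1, -0.5]
width: 23.0
grasp_force: 0.1
```

step_arm:
  targets:
    - [[-0.85, -0.31, 0.42, 0, 0, 0, 0.26], [-0.85, -0.31, 0.42, 0, 0, 0, 0.26], [0, 0, 0.5, 0, 0, 0, 0.26], [0, 0, 0, 0, 0, 0, 0.26], [0, 0, 0, 0, 0, 0, 0.26]]

```text
t: 18.12
ee_pos: [278.9, -267.8, 359.4]
orientation: [-1.715, 1.201, -0.768]
ft_force: [-0.4, 0.2, 0.7]
width: 22.7
grasp_force: 0.0
```

```bash
python3 tip.py
cat > disc.py <<'E'
from h import *
for n in("top","scene","wrist"):
    d=grab(n,f"z_{n}.png");u=proj(d,[530,-176,201])
    if not(30<u[0]<530 and 30<u[1]<390): print(n,"out",u);continue
    k=40 if n!="wrist" else 90
    x,y=u.astype(int);x0,y0=max(x-k,0),max(y-k,0);g=d["pixels"][y0:y+k,x0:x+k].astype(int)
    m=((g.min(2)>130)&(g.max(2)-g.min(2)<40)).astype(np.uint8);q,l,s,c=cv2.connectedComponentsWithStats(m)
    for i in range(1,q):
        if s[i][4]>150:
            ct=max(cv2.findContours((l==i).astype(np.uint8),0,2)[0],key=cv2.contourArea);e=cv2.fitEllipse(ct)
            print(n,"pred",u.round(1),s[i].tolist(),(c[i]+[x0,y0]).round(1),onz(d,c[i]+[x0,y0],201).round(1),"ell",np.round(e[1],1),round(e[2]))
    # expected silhouette of flat disc
    a=np.linspace(0,2*np.pi,60);P=np.float32([proj(d,[530+35*np.cos(t),-176+35*np.sin(t),201]) for t in a]);e=cv2.fitEllipse(P);print("  flat would be",np.round(e[0],1),np.round(e[1],1),round(e[2]))
E
python3 disc.py
```

```text
tip [ 434.1 -211.5  282.7] tcp [ 278.9 -267.8  359.4] zt [ 0.853  0.309 -0.421] yt [-0.396 -0.145 -0.907] F [-0.4  0.2  0.7] w 22.7 q [-1.1   0.25  2.29  1.41  1.15  0.66]
top pred [378.2 215.1] [59, 14, 10, 27, 173] [402.3 203.7] [ 564.7 -244.7  201. ] ell [ 9.  24.4] 10
top pred [378.2 215.1] [28, 29, 26, 25, 512] [378.7 216.1] [ 527.2 -177.6  201. ] ell [24.1 25.4] 115
  flat would be [378.2 215.1] [24.3 24.7] 131
scene pred [179.7 220.1] [51, 17, 29, 30, 451] [207.9 207.9] [530.5 -89.2 201. ] ell [27.6 30.2] 143
scene pred [179.7 220.1] [28, 30, 26, 23, 454] [179.6 221. ] [ 532.8 -177.6  201. ] ell [21.6 24.9] 84
  flat would be [179.7 220.2] [20.  25.3] 76
wrist pred [311.5 205.9] [0, 0, 64, 158, 6156] [245.1 193.2] [696.7 -93.8 201. ] ell [156.2 176.4] 112
wrist pred [311.5 205.9] [91, 53, 30, 50, 546] [329.1 194. ] [ 509.4 -200.5  201. ] ell [12.8 60.9] 152
  flat would be [313.6 205.6] [38.9 76.9] 174
```

Run:
```python
from h import *
from kin import *
T=grab("top");S=grab("scene");print("tri",tri(T,(378.7,216.1),S,(179.6,221.0)))
o=readout.get_obs();cur=R.from_rotvec(o["orientation"]);p=np.array(o["ee_pos"])
a=np.radians(-57.5);y=np.array([np.cos(a),np.sin(a),0]);z=np.array([0,0,-1.]);dn=R.from_matrix(np.c_[np.cross(y,z),y,z])
tv=(dn*cur.inv()).as_rotvec();tg=np.array([488,-203,480.]);q=np.array(o["qpos"])
for f in np.linspace(.1,1,10):q,e=ik(p+f*(tg-p),R.from_rotvec(tv*f)*cur,q);print(q.round(2),round(e,5))
print("turn",np.degrees(tv).round(1),np.linalg.norm(np.degrees(tv)).round(1),"shift",(tg-p).round(1))
```

```text
tri (array([ 527.89853225, -177.70832971,  195.20590544]), np.float64(2.14810826653719))
[-1.03  0.25  2.22  1.29  1.12  0.65] 0.0
[-0.96  0.22  2.18  1.16  1.1   0.66] 0.0
[-0.88  0.2   2.13  1.02  1.09  0.66] 0.0
[-0.81  0.18  2.07  0.87  1.08  0.67] 0.0
[-0.74  0.17  2.02  0.73  1.08  0.68] 0.0
[-0.66  0.17  1.97  0.58  1.09  0.69] 0.0
[-0.59  0.17  1.92  0.43  1.1   0.68] 0.0
[-0.52  0.17  1.87  0.29  1.13  0.67] 0.0
[-0.46  0.18  1.82  0.14  1.15  0.64] 0.0
[-0.39  0.19  1.78  0.    1.17  0.61] 0.0
turn [-69.7  23.7  90. ] 116.3 shift [208.9  64.7 121. ]
```

step_arm:
  targets:
    - [[0.14, 0.04, 0.08, -0.58, 0.2, 0.75, 0], [0.14, 0.04, 0.08, -0.58, 0.2, 0.75, 0], [0.14, 0.04, 0.08, -0.58, 0.2, 0.75, 0], [0.14, 0.04, 0.08, -0.58, 0.2, 0.75, 0], [0.14, 0.04, 0.08, -0.58, 0.2, 0.75, 0]]

```text
t: 19.0
ee_pos: [314.2, -257.8, 379.3]
orientation: [-2.034, 0.942, -0.691]
ft_force: [-0.4, 0.9, 0.1]
width: 0.4
grasp_force: 0.0
```

step_arm:
  targets:
    - [[0.14, 0.04, 0.08, -0.58, 0.2, 0.75, 0], [0.14, 0.04, 0.08, -0.58, 0.2, 0.75, 0], [0.14, 0.04, 0.08, -0.58, 0.2, 0.75, 0], [0.14, 0.04, 0.08, -0.58, 0.2, 0.75, 0], [0.14, 0.04, 0.08, -0.58, 0.2, 0.75, 0]]

```text
t: 19.62
ee_pos: [349.2, -247.7, 399.3]
orientation: [-2.32, 0.647, -0.594]
ft_force: [0.4, 0.4, 0.5]
width: 1.0
grasp_force: 0.0
```

step_arm:
  targets:
    - [[0.14, 0.04, 0.08, -0.58, 0.2, 0.75, 0], [0.14, 0.04, 0.08, -0.58, 0.2, 0.75, 0], [0.14, 0.04, 0.08, -0.58, 0.2, 0.75, 0], [0.14, 0.04, 0.08, -0.58, 0.2, 0.75, 0], [0.14, 0.04, 0.08, -0.58, 0.2, 0.75, 0]]

```text
t: 20.25
ee_pos: [384.2, -237.7, 419.2]
orientation: [-2.57, 0.316, -0.477]
ft_force: [-0.1, -0.0, -0.2]
width: 0.6
grasp_force: 0.0
```

step_arm:
  targets:
    - [[0.14, 0.04, 0.08, -0.58, 0.2, 0.75, 0], [0.14, 0.04, 0.08, -0.58, 0.2, 0.75, 0], [0.14, 0.04, 0.08, -0.58, 0.2, 0.75, 0], [0.14, 0.04, 0.08, -0.58, 0.2, 0.75, 0], [0.14, 0.04, 0.08, -0.58, 0.2, 0.75, 0]]

```text
t: 20.88
ee_pos: [419.2, -227.7, 439.1]
orientation: [-2.775, -0.05, -0.337]
ft_force: [-0.1, -0.2, 0.3]
width: 0.4
grasp_force: 0.0
```

step_arm:
  targets:
    - [[0.14, 0.04, 0.08, -0.58, 0.2, 0.75, 0], [0.14, 0.04, 0.08, -0.58, 0.2, 0.75, 0], [0.14, 0.04, 0.08, -0.58, 0.2, 0.75, 0], [0.14, 0.04, 0.08, -0.58, 0.2, 0.75, 0], [0.14, 0.04, 0.08, -0.58, 0.2, 0.75, 0]]

```text
t: 21.5
ee_pos: [454.2, -217.6, 459.1]
orientation: [-2.928, -0.449, -0.176]
ft_force: [-0.2, -0.2, -0.2]
width: 0.4
grasp_force: 0.0
```

step_arm:
  targets:
    - [[0.14, 0.04, 0.08, -0.58, 0.2, 0.75, 0], [0.14, 0.04, 0.08, -0.58, 0.2, 0.75, 0], [0.14, 0.04, 0.08, -0.58, 0.2, 0.75, 0], [0.14, 0.04, 0.08, -0.58, 0.2, 0.75, 0], [0.14, 0.04, 0.08, -0.58, 0.2, 0.75, 0]]

```text
t: 22.12
ee_pos: [489.2, -207.6, 479.0]
orientation: [3.016, 0.879, -0.007]
ft_force: [0.3, -0.5, 0.1]
width: 0.8
grasp_force: 0.0
```

```bash
python3 tip.py
python3 - <<'E'
from h import *
d=grab("wrist","w5.png");u=proj(d,[530,-176,199]);print("pred",u)
g=cv2.cvtColor(d["pixels"],cv2.COLOR_RGB2GRAY).astype(int);x,y=u.astype(int)
print("row profile");print([int(v) for v in g[y,x-75:x+76:3]]);print("col profile");print([int(v) for v in g[max(y-75,0):y+60:3,x]])
h=d["pixels"].astype(int);m=((g>110)&(h.max(2)-h.min(2)<45)).astype(np.uint8)
k,l,s,c=cv2.connectedComponentsWithStats(m);i=l[y,x];print(i,s[i],c[i])
if i:
    ct=max(cv2.findContours((l==i).astype(np.uint8),0,2)[0],key=cv2.contourArea);e=cv2.fitEllipse(ct);hull=cv2.convexHull(ct);e2=cv2.minEnclosingCircle(ct)
    print("ell",np.round(e[0],1),np.round(e[1],1),onz(d,e[0],201).round(1),"circ",e2,"areas",cv2.contourArea(ct),cv2.contourArea(hull))
a=np.linspace(0,2*np.pi,60)
for z,r in((201,35),(197,39)):
    e=cv2.fitEllipse(np.float32([proj(d,[530+r*np.cos(t),-176+r*np.sin(t),z]) for t in a]));print("expect",z,r,np.round(e[0],1),np.round(e[1],1))
E
```

```text
tip [ 488.4 -207.9  297. ] tcp [ 489.2 -207.6  479. ] zt [-0.005 -0.001 -1.   ] yt [ 0.537 -0.843 -0.001] F [ 0.3 -0.5  0.1] w 0.8 q [-0.42  0.2   1.76 -0.    1.18  0.58]
pred [274.99869532 150.04227513]
row profile
[199, 208, 180, 96, 83, 90, 89, 91, 87, 85, 100, 255, 255, 255, 255, 255, 254, 254, 254, 254, 254, 254, 254, 254, 254, 254, 254, 254, 254, 254, 254, 254, 254, 254, 254, 255, 255, 255, 255, 255, 255, 69, 81, 81, 76, 76, 74, 118, 120, 86, 88]
col profile
[55, 57, 60, 61, 56, 63, 61, 67, 56, 54, 250, 255, 255, 255, 255, 255, 254, 254, 254, 254, 254, 254, 254, 254, 254, 254, 254, 254, 254, 254, 254, 254, 254, 254, 254, 255, 255, 255, 255, 255, 228, 89, 98, 94, 88]
144 [ 230  104   91   93 6584] [274.57548603 149.90340219]
ell [274.5 149.9] [90.  91.4] [ 530.  -175.6  201. ] circ ((274.5506286621094, 149.97344970703125), 46.295387268066406) areas 6454.5 6532.5
expect 201 35 [275.  148.6] [89.8 91.4]
expect 197 39 [275.  147.9] [ 98.5 100.4]
```

The disc measures (530.0,-175.6) with the outline expected of a flat disc at z=201, so it is lying in the recess. Next I'll push the drawer home.

step_arm:
  targets:
    - [[-0.04, 0.7, 0, 0, 0, 0, 0], [-0.04, 0.7, 0, 0, 0, 0, 0], [-0.06, 0.75, 0, 0, 0, 0, 0], [0, 0, -0.8, 0, 0, 0, 0], [0, 0, -0.8, 0, 0, 0, 0]]

```text
t: 22.8
ee_pos: [481.7, -99.7, 398.7]
orientation: [-3.017, -0.877, 0.003]
ft_force: [1.8, 0.8, -0.9]
width: 0.3
grasp_force: 0.0
```

step_arm:
  targets:
    - [[0, 0, -0.6, 0, 0, 0, 0], [0, 0, -0.1, 0, 0, 0, 0], [0.06, -0.09, 0, 0, 0, 0, 0], [0.06, -0.09, 0, 0, 0, 0, 0], [0.06, -0.09, 0, 0, 0, 0, 0]]

```text
t: 23.42
ee_pos: [491.5, -114.6, 365.8]
orientation: [3.016, 0.875, -0.001]
ft_force: [0.5, 0.1, 0.2]
width: 0.3
grasp_force: 0.0
```

```bash
python3 tip.py
```

```text
tip [ 491.4 -114.9  183.8] tcp [ 491.5 -114.6  365.8] zt [-0.    -0.001 -1.   ] yt [ 0.535 -0.845  0.001] F [0.5 0.1 0.2] w 0.3 q [-0.25  0.3   1.92 -0.    0.92  0.76]
```

step_arm:
  targets:
    - [[0.06, -0.1, 0, 0, 0, 0, 0], [0.11, -0.17, 0, 0, 0, 0, 0], [0.11, -0.17, 0, 0, 0, 0, 0], [0.11, -0.17, 0, 0, 0, 0, 0], [0.11, -0.17, 0, 0, 0, 0, 0]]

```text
t: 24.05
ee_pos: [516.2, -153.7, 364.6]
orientation: [3.017, 0.875, -0.005]
ft_force: [-1.0, 3.8, 2.9]
width: 0.3
grasp_force: 2.0
```

step_arm:
  targets:
    - [[0.11, -0.17, 0, 0, 0, 0, 0], [0.11, -0.17, 0, 0, 0, 0, 0], [0.11, -0.17, 0, 0, 0, 0, 0], [0.11, -0.17, 0, 0, 0, 0, 0], [0.05, -0.08, 0, 0, 0, 0, 0]]

```text
t: 24.68
ee_pos: [540.7, -191.7, 364.6]
orientation: [3.017, 0.875, -0.004]
ft_force: [-2.2, 1.8, 2.9]
width: 0.6
grasp_force: 1.7
```

```bash
python3 tip.py
```

```text
tip [ 540.3 -191.9  182.6] tcp [ 540.7 -191.7  364.6] zt [-0.002 -0.001 -1.   ] yt [ 0.535 -0.845 -0.   ] F [-2.2  1.8  2.9] w 0.6 q [-0.36  0.4   1.78 -0.    0.97  0.65]
```

step_arm:
  targets:
    - [[0.04, -0.07, 0, 0, 0, 0, 0], [0.04, -0.07, 0, 0, 0, 0, 0], [0, 0, 0, 0, 0, 0, 0], [0, 0, 0, 0, 0, 0, 0], [0, 0, 0, 0, 0, 0, 0]]

```text
t: 25.3
ee_pos: [544.4, -198.2, 364.7]
orientation: [3.016, 0.875, -0.004]
ft_force: [0.1, 0.5, 0.1]
width: 0.5
grasp_force: 0.0
```

step_arm:
  targets:
    - [[0.03, -0.05, 0, 0, 0, 0, 0], [0.03, -0.05, 0, 0, 0, 0, 0], [0, 0, 0, 0, 0, 0, 0], [0, 0, 0, 0, 0, 0, 0], [0, 0, 0, 0, 0, 0, 0]]

```text
t: 25.92
ee_pos: [547.4, -203.1, 364.7]
orientation: [3.017, 0.875, -0.004]
ft_force: [1.2, 1.2, -0.2]
width: 0.6
grasp_force: 0.5
```

```bash
python3 tip.py
```

```text
tip [ 547.1 -203.4  182.7] tcp [ 547.4 -203.1  364.7] zt [-0.002 -0.001 -1.   ] yt [ 0.535 -0.845 -0.   ] F [ 1.2  1.2 -0.2] w 0.6 q [-0.38  0.41  1.75 -0.    0.98  0.63]
```

step_arm:
  targets:
    - [[0.03, -0.04, 0, 0, 0, 0, 0], [0, 0, 0, 0, 0, 0, 0], [0.03, -0.04, 0, 0, 0, 0, 0], [0, 0, 0, 0, 0, 0, 0], [0, 0, 0, 0, 0, 0, 0]]

```text
t: 26.55
ee_pos: [550.3, -207.2, 364.6]
orientation: [3.017, 0.875, -0.004]
ft_force: [-1.2, 0.7, 0.4]
width: 0.4
grasp_force: 0.7
```

```bash
python3 tip.py
```

```text
tip [ 549.9 -207.4  182.6] tcp [ 550.3 -207.2  364.6] zt [-0.003 -0.001 -1.   ] yt [ 0.535 -0.845 -0.   ] F [-1.2  0.7  0.4] w 0.4 q [-0.38  0.42  1.74 -0.    0.98  0.63]
```

step_arm:
  targets:
    - [[0.03, -0.04, 0, 0, 0, 0, 0], [0, 0, 0, 0, 0, 0, 0], [0.02, -0.03, 0, 0, 0, 0, 0], [0, 0, 0, 0, 0, 0, 0], [0, 0, 0, 0, 0, 0, 0]]

```text
t: 27.18
ee_pos: [551.7, -209.0, 364.6]
orientation: [-3.012, -0.874, 0.009]
ft_force: [-8.6, 11.3, 8.1]
width: 0.7
grasp_force: 7.5
```

```bash
python3 tip.py
python3 - <<'E'
from h import *
for n in("top","scene"):
    d=grab(n,f"h_{n}.png");x=np.array([.537,-.843,0]);
    print(n,[ (k,d["pixels"][tuple(proj(d,np.array([530,-176,198])+k*x+np.array([.843,.537,0])*-45).round().astype(int)[::-1])].tolist()) for k in range(-60,60,8)])
E
```

```text
tip [ 550.5 -208.5  182.6] tcp [ 551.7 -209.   364.6] zt [-0.007  0.003 -1.   ] yt [ 0.535 -0.845 -0.006] F [-8.6 11.3  8.1] w 0.7 q [-0.38  0.42  1.74  0.    0.99  0.62]
top [(-60, [60, 115, 193]), (-52, [56, 108, 179]), (-44, [58, 112, 183]), (-36, [78, 113, 173]), (-28, [95, 104, 118]), (-20, [104, 106, 101]), (-12, [105, 107, 102]), (-4, [104, 106, 102]), (4, [107, 109, 103]), (12, [153, 155, 147]), (20, [174, 177, 167]), (28, [151, 154, 147]), (36, [175, 177, 167]), (44, [171, 158, 150]), (52, [217, 219, 212])]
scene [(-60, [79, 38, 34]), (-52, [101, 51, 45]), (-44, [77, 36, 33]), (-36, [83, 40, 38]), (-28, [75, 37, 33]), (-20, [67, 33, 29]), (-12, [64, 32, 27]), (-4, [106, 48, 43]), (4, [34, 40, 46]), (12, [38, 39, 44]), (20, [36, 37, 44]), (28, [39, 41, 46]), (36, [97, 89, 94]), (44, [30, 29, 37]), (52, [36, 38, 43])]
```

The push met a firm stop at about 14 N after roughly 109 mm, so the drawer is home. I'll back off and go behind the open lid.

step_arm:
  targets:
    - [[-0.1, 0.15, 0, 0, 0, 0, 0], [-0.2, 0.3, 0, 0, 0, 0, 0], [-0.1, 0.2, 0.6, 0, 0, 0, 0], [0, 0, 0.7, 0, 0, 0, 0], [0, 0, 0.7, 0, 0, 0, 0]]

```text
t: 27.9
ee_pos: [532.4, -177.4, 465.6]
orientation: [3.016, 0.876, -0.004]
ft_force: [1.0, -0.5, -0.2]
width: 0.1
grasp_force: 0.0
```

step_arm:
  targets:
    - [[0.45, 0.8, 0, 0, 0, 0, 0], [0.5, 0.8, 0, 0, 0, 0, 0], [0.5, 0.8, 0, 0, 0, 0, 0], [0.5, 0.8, 0, 0, 0, 0, 0], [0.5, 0.8, 0, 0, 0, 0, 0]]

```text
t: 28.52
ee_pos: [655.6, 23.7, 464.7]
orientation: [3.016, 0.875, -0.003]
ft_force: [0.3, -0.2, 0.1]
width: 0.4
grasp_force: 0.0
```

step_arm:
  targets:
    - [[0.5, 0.8, 0, 0, 0, 0, 0], [0.5, 0.8, 0, 0, 0, 0, 0], [0.4, 0.8, 0, 0, 0, 0, 0], [0, 0, 0, 0, 0, 0, 0], [0, 0, 0, 0, 0, 0, 0]]

```text
t: 29.15
ee_pos: [724.8, 141.8, 464.3]
orientation: [3.016, 0.876, -0.005]
ft_force: [-0.3, 0.4, 0.0]
width: 0.4
grasp_force: 0.0
```

```bash
python3 tip.py
python3 - <<'E'
from h import *
T=grab("top");S=grab("scene")
# open lid tab end estimate: expected pixel for 1.9 rad and bystander check
import numpy as np
print("tab1.9",proj(S,[678,147,224]).round(),S["pixels"][tuple(proj(S,[660,146,175]).round().astype(int)[::-1])])
E
```

```text
tip [724.2 141.5 282.3] tcp [724.8 141.8 464.3] zt [-0.003 -0.002 -1.   ] yt [ 0.536 -0.844 -0.   ] F [-0.3  0.4  0. ] w 0.4 q [ 0.18  0.54  1.29 -0.    1.31  1.18]
tab1.9 [306. 206.] [101  77  52]
```

step_arm:
  targets:
    - [[0, 0, -0.7, 0, 0, 0, 0], [0, 0, -0.7, 0, 0, 0, 0], [0, 0, -0.4, 0, 0, 0, 0], [-0.3, 0, 0, 0, 0, 0, 0], [-0.3, -0.02, 0, 0, 0, 0, 0]]

```text
t: 29.88
ee_pos: [695.2, 140.2, 374.8]
orientation: [3.017, 0.874, -0.003]
ft_force: [0.7, -0.6, 0.7]
width: 0.6
grasp_force: 0.5
```

step_arm:
  targets:
    - [[-0.3, -0.02, 0, 0, 0, 0, 0], [-0.3, -0.02, 0, 0, 0, 0, 0], [-0.3, -0.02, 0, 0, 0, 0, 0], [-0.3, -0.02, 0, 0, 0, 0, 0], [-0.3, -0.02, 0, 0, 0, 0, 0]]

```text
t: 30.5
ee_pos: [619.3, 135.8, 374.7]
orientation: [3.017, 0.875, -0.004]
ft_force: [0.6, -0.9, -0.7]
width: 0.2
grasp_force: 0.2
```

step_arm:
  targets:
    - [[-0.2, 0, 0, 0, 0, 0, 0], [-0.2, 0, 0, 0, 0, 0, 0], [0, 0, 0, 0, 0, 0, 0], [0, 0, 0.6, 0, 0, 0, 0], [0, 0, 0.8, 0, 0, 0, 0]]

```text
t: 31.12
ee_pos: [600.4, 135.9, 444.4]
orientation: [3.017, 0.875, -0.008]
ft_force: [0.9, 0.3, -0.0]
width: 0.3
grasp_force: 0.0
```

```bash
python3 tip.py
```

```text
tip [599.6 135.7 262.4] tcp [600.4 135.9 444.4] zt [-0.005 -0.001 -1.   ] yt [ 0.535 -0.845 -0.001] F [ 0.9  0.3 -0. ] w 0.3 q [ 0.2   0.37  1.61 -0.    1.16  1.21]
```

step_arm:
  targets:
    - [[-0.8, -0.8, 0.4, 0, 0, 0, 0], [-0.8, -0.8, 0.4, 0, 0, 0, 0], [-0.8, -0.5, 0, 0, 0, 0, 0], [0, 0, 0, 0, 0, 0, 0], [0, 0, 0, 0, 0, 0, 0]]

```text
t: 31.75
ee_pos: [481.1, 31.0, 485.1]
orientation: [3.017, 0.875, -0.002]
ft_force: [0.7, -0.1, -0.5]
width: 0.8
grasp_force: 0.0
```

step_arm:
  targets:
    - [[0, 0, 0, 0, 0, 0, 0], [0, 0, 0, 0, 0, 0, 0], [0, 0, 0, 0, 0, 0, 0], [0, 0, 0, 0, 0, 0, 0], [0, 0, 0, 0, 0, 0, 0]]

```text
t: 32.38
ee_pos: [480.4, 31.0, 484.6]
orientation: [3.017, 0.876, -0.004]
ft_force: [0.1, 0.2, 0.1]
width: 0.5
grasp_force: 0.0
```

step_arm:
  targets:
    - [[0, 0, 0, 0, 0, 0, 0], [0, 0, 0, 0, 0, 0, 0], [0, 0, 0, 0, 0, 0, 0], [0, 0, 0, 0, 0, 0, 0], [0, 0, 0, 0, 0, 0, 0]]

```text
t: 33.0
ee_pos: [480.3, 30.9, 484.7]
orientation: [3.017, 0.875, -0.004]
ft_force: [0.0, 0.3, -1.1]
width: 0.6
grasp_force: 0.0
```

```bash
python3 tip.py
python3 - <<'E'
from h import *
S0=cv2.cvtColor(cv2.imread("pics/scene0.png"),cv2.COLOR_BGR2RGB);T0=np.load("pics/T.npy")
for n,ref,boxes in(("scene",S0,dict(b=(250,207,272,235),r=(272,196,293,218),s=(293,182,315,205),t=(315,172,337,194),drawer=(150,190,215,255),disp=(90,215,200,340),teapot=(215,260,270,320),cup1=(285,255,330,300),jar=(330,222,362,268),kettle=(355,115,408,195))),
  ("top",T0,dict(r=(261,192,283,216),tin=(390,243,432,285),cup0=(310,236,352,279),kettle=(110,175,180,238),jar=(222,125,255,160),cup1=(268,118,308,158),teapot=(313,128,382,172)))):
    d=grab(n)
    for k,(x0,y0,x1,y1) in boxes.items():
        a=cv2.cvtColor(d["pixels"],cv2.COLOR_RGB2GRAY)[y0:y1,x0:x1].astype(np.float32);b=cv2.cvtColor(ref,cv2.COLOR_RGB2GRAY)[y0:y1,x0:x1].astype(np.float32)
        sh,resp=cv2.phaseCorrelate(b,a,cv2.createHanningWindow(a.shape[::-1],cv2.CV_32F));print(n,k,"shift",np.round(sh,2),"resp",round(resp,2),"meandiff",np.abs(a-b).mean().round(1))
    if n=="scene":
        x=np.array([.537,-.843,0])
        for lat in(-30,0,30):print(lat,[int(d["pixels"][tuple(proj(d,np.array([530,-176,198])+k*x+lat*np.array([.843,.537,0])).round().astype(int)[::-1])].sum()//3) for k in range(-70,60,6)])
E
```

```text
tip [479.9  30.7 302.7] tcp [480.3  30.9 484.7] zt [-0.002 -0.001 -1.   ] yt [ 0.535 -0.845 -0.   ] F [ 0.   0.3 -1.1] w 0.6 q [ 0.04  0.11  1.85 -0.    1.18  1.05]
scene b shift [-0.06 -0.04] resp 1.0 meandiff 4.0
scene r shift [-0.04 -0.05] resp 0.99 meandiff 3.2
scene s shift [0.03 0.  ] resp 1.0 meandiff 3.4
scene t shift [ 0.02 -0.04] resp 1.0 meandiff 3.2
scene drawer shift [-0.14 -0.45] resp 0.17 meandiff 48.1
scene disp shift [0.01 0.74] resp 0.69 meandiff 33.7
scene teapot shift [0.69 0.74] resp 0.35 meandiff 31.0
scene cup1 shift [0.49 0.51] resp 1.0 meandiff 1.6
scene jar shift [-0.02  0.06] resp 0.99 meandiff 4.5
scene kettle shift [-0.    0.01] resp 1.0 meandiff 4.9
-30 [80, 78, 77, 78, 82, 79, 77, 78, 79, 78, 81, 84, 81, 81, 79, 76, 80, 68, 224, 241, 239, 238]
0 [195, 163, 156, 151, 152, 149, 154, 109, 80, 79, 79, 81, 82, 82, 76, 79, 81, 72, 249, 240, 239, 238]
30 [255, 253, 254, 255, 255, 158, 151, 144, 147, 146, 135, 77, 79, 82, 81, 80, 79, 67, 226, 237, 109, 101]
top r shift [-0.16  0.19] resp 0.83 meandiff 9.7
top tin shift [0.51 0.45] resp 0.92 meandiff 8.4
top cup0 shift [ 0.55 -0.19] resp 0.23 meandiff 56.1
top kettle shift [0.   0.05] resp 0.87 meandiff 9.3
top jar shift [0.05 0.11] resp 0.88 meandiff 9.4
top cup1 shift [-0.1  -0.11] resp 0.89 meandiff 4.2
top teapot shift [-0.03  0.53] resp 0.53 meandiff 39.7
```

Run:
```python
from h import *
from workcell import ctrl
d=grab("top");x=np.array([.537,-.843,0])
for lat in(-40,-20,20,40):print(lat,[(k,d["pixels"][tuple(proj(d,np.array([530,-176,199])+k*x+lat*np.array([.843,.537,0])).round().astype(int)[::-1])].tolist()) for k in range(26,70,4)])
```

```text
-40 [(26, [196, 203, 213]), (30, [201, 208, 217]), (34, [176, 183, 191]), (38, [129, 134, 140]), (42, [118, 123, 128]), (46, [135, 140, 146]), (50, [151, 157, 164]), (54, [131, 136, 141]), (58, [135, 141, 147]), (62, [155, 162, 168]), (66, [163, 170, 176])]
-20 [(26, [204, 211, 219]), (30, [153, 158, 166]), (34, [88, 90, 96]), (38, [68, 71, 74]), (42, [86, 89, 93]), (46, [127, 132, 137]), (50, [143, 150, 154]), (54, [124, 129, 134]), (58, [131, 137, 142]), (62, [153, 159, 165]), (66, [162, 169, 175])]
20 [(26, [197, 204, 214]), (30, [178, 184, 194]), (34, [111, 115, 121]), (38, [75, 78, 81]), (42, [96, 99, 104]), (46, [137, 143, 149]), (50, [149, 154, 161]), (54, [135, 140, 146]), (58, [139, 144, 150]), (62, [158, 164, 170]), (66, [163, 171, 177])]
40 [(26, [187, 195, 205]), (30, [170, 176, 185]), (34, [139, 144, 151]), (38, [111, 115, 119]), (42, [108, 113, 117]), (46, [135, 140, 146]), (50, [143, 148, 154]), (54, [127, 132, 137]), (58, [135, 141, 146]), (62, [155, 162, 168]), (66, [162, 169, 174])]
```

Run:
```python
from h import *
d=grab("top");T0=np.load("pics/T.npy");x=np.array([.537,-.843,0]);y=np.array([.843,.537,0])
for nm,im in(("start",T0),("now",d["pixels"])):
  for lat in(-62,-40,0,40,62):
    o=[]
    for k in range(-80,72,6):
        u=proj(d,np.array([530,-176,199])+k*x+lat*y);c=cv2.getRectSubPix(im,(1,1),(float(u[0]),float(u[1])))[0,0].astype(int)
        o.append(f"{'B' if c[2]-c[0]>40 else ''}{c.sum()//3}")
    print(nm,lat,*o)
W=grab("wrist");print(proj(W,np.array([530,-176,199])+45*x))
```

```text
start -62 B89 B88 B87 89 106 B94 B82 B79 B80 B89 B109 B121 B125 B123 B123 B124 B112 B86 B82 B90 105 102 100 127 156 175
start -40 B138 B138 B128 B100 104 64 47 47 48 47 45 44 43 42 43 43 44 44 45 45 47 55 90 88 108 116
start 0 B87 B68 52 84 102 60 46 47 47 47 47 45 46 46 47 46 46 46 45 41 41 55 87 88 109 117
start 40 B88 B88 B86 91 102 59 47 47 47 46 46 46 46 45 46 46 45 45 46 46 46 60 91 88 110 117
start 62 B88 B89 B95 122 130 B95 B88 B89 B90 B89 B89 B90 B89 B90 B89 B84 86 116 131 117 78 81 90 88 109 116
now -62 B83 B81 B82 B87 B89 B88 B83 B81 B85 B100 B118 B127 B128 B127 B129 B127 B119 B97 B90 B95 109 138 139 138 165 170
now -40 B128 B130 B129 B129 B128 B128 B129 B129 B129 B129 B130 B130 B129 B129 B128 B127 142 185 206 185 130 142 145 138 165 171
now 0 B131 B130 B131 B130 B130 B129 B129 B129 B130 B128 B130 B130 B130 B130 B130 B129 144 188 188 91 79 142 148 141 166 170
now 40 B155 B131 B131 B131 B130 B131 B131 B131 B132 B134 B132 B133 B132 B132 B132 B130 144 181 192 151 113 145 145 141 166 168
now 62 155 B151 B134 B132 B132 B133 B133 B134 B134 B134 B134 B134 B135 B134 B132 B130 145 180 193 171 121 124 128 100 103 107
[555.22050248 286.62103471]
```

The bright strip in front of the head was already there at the start (at lat 62), so it is the dispenser's low base. The panel now sits against the head's face, which fits where the finger stopped. The lids match the start image to within 0.1 px, so I'm handing in.

```bash
python3 -c "
from workcell import ctrl
print(ctrl.close_job())"
```

```text
the job is handed in; nothing more can be done
None
```

I handed the job in with the disc measured flat in the recess before I closed the drawer, the drawer pushed to its firm stop and all four lids shut; the hand-in returned no verdict, and the image check of cup0 and the teapot was inconclusive, though no contact with either showed.

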